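# Drift a frame's strap into line and bolt it

## Robot

A 6-joint arm with a two-finger parallel gripper is mounted at the origin on a cart in front of the work surface, level with it; the furniture and walls round the work are solid. World frame = base frame: x ahead of the robot, y to its left, z up, the work surface at z = 0. Lengths are in m, angles in rad, forces in N, time in s.
With the tool pointing down it reaches from about 0.275 to 0.825 m from the base axis. Payload 4.9 kg.
Tool frame: the origin (TCP) lies midway between the tips of the shut fingers; the grasp point (between the pads) lies 19 mm behind it; z points along the fingers, y is the line along which they close (so a half turn about z gives the same grasp; the last joint's range is limited). The gripper opens to 85 mm and grips with 20 to 120 N. Pads are 22 mm wide; open, the fingers measure 114 mm over their backs; the gripper's body (76 mm by 85 mm) begins 54 mm behind the grasp point. The pads swing forward as they close: fully open they stand 13 mm farther back than shut.
Start: joints at [-1.477, 0.326, -0.193, 1.052, 0, 1.437], TCP at [0.124, -0.536, 0.202] pointing down, gripper open.
Joint ranges: [-2.65, 2.65], [-0.97, 1.79], [-1.3, 1.35], [-1.93, 2.1], [-1.47, 1.37], [-3.14, 3.14]. Speed limits (rad/s): [2.57, 2.57, 3.14, 3.14, 3.14, 3.14].

## Interface

Orientations are given as a unit quaternion [x, y, z, w].
In Python, from workcell import arm gives the robot as it stands.
- The arm moves only by the tool servo_tool, never from a script. Its argument "series" is a list of rows, each an object with "grip": the finger opening in mm, from 0 to 85.4; "travel": the shift along the tool's x, y, z in mm, a list of three; "twist": the turn, a rotation vector about the tool's x, y, z in rad, a list of three. A call has 1 to 12 rows; each row shifts and turns the commanded pose from where the row before left it, along the tool's axes as they then stand; what a row does not reach is not made up. A row lasts 1/10 s, in which the tool goes at most 50 mm and 8.59 degrees, less where a joint would pass 70% of its speed; a pose out of reach is approached as far as the arm can. A call is refused whole if a number of a shift passes 50 or a number of a turn 0.15, either way. A call with a gripper value outside its range is refused whole. The fingers move at their own pace and stop on an object; "force" is the grip in N (left out, the last holds). Time passes only in rows, so rows that do not move let the fingers close. It gives the time, the measured TCP pose, the force, the opening and the grip force at its end, in the units of the state.
- arm.sense(): the state, without advancing time (a new reading comes with each control period).
- arm.snapshot(name): name is "side" or "top" or "wrist"; returns the picture (400x640x3 uint8, red, green, blue); there is no depth.
- arm.camera_params(name): a dict with "K" (3x3 intrinsics, pixels), "R" (3x3) and "t" (3): a world point X has camera coordinates R X + t. Camera axes: x right, y down, z forward; pixel columns grow to the right and rows downward; lengths in m; the calibration is good to about 2 mm. A picture is of the moment at which its call begins: read the wrist's pose just before it. camera_params takes no time and is no camera call; for the wrist camera it gives the pose at the moment of the call.
- arm.sign_off(): hands the job in; it is judged then, once.
The state is a dict: "time_s": time; "q": joint angles; "qvel": joint speeds; "effort": joint torques, N m; "tcp_pos": TCP position; "ee_rot": TCP orientation; "ft_force": force on the tool from outside, world axes, zero at the start; "ft_torque": the same for the moment, N m; "width": finger opening in m; "grasp_force": force on a finger pad.
Only numpy, scipy, OpenCV 4.12 (cv2) and the standard library are available. Lean on these libraries where they do the work, as an engineer would, in place of code of your own. Each camera call takes 0.05 s, during which the arm holds its last target. There are 200 camera calls.

## Task

The blue strap that joins the two bars of the bench frame's foot has swung out of line on its first bolt. Take the tapered drift with the orange grip from the rack, drive it down through the strap's free hole into the bar's hole until its collar sits on the strap so that the holes come into line, draw it out, then fit the steel bolt in its place with its head fully down on the strap. Finish with the drift standing fully home in a hole of the rack, and leave the brass plug and the bottles and jars standing where they are.

Things in the scene. Friction and masses are not known exactly. Their poses are not given: they have to be found in the camera images.
- rail: foot of a bench frame, fixed to the worktop: two aluminium profile bars end to end, together 261 mm long (its y axis), 50 mm wide (x), 60 mm high. Origin at the centre of its underside, z up. A blue-painted steel strap lies on top of it, held by a fixed dark bolt (head 34 mm in diameter, its top 86 mm above the worktop) at y = -59.5 mm
- rail_hole (a point): centre of the mouth of the upright hole in the rail's +y bar, on the bar's top face, 60 mm above the worktop; 25 mm in diameter, open right down to the worktop. x, y, z axes are those of the rail. The strap lies over it and may cover part of it
- strap (a joint): swing of the blue-painted steel strap (46 mm wide, 232 mm long with rounded ends, 10 mm thick, lying on the rail, its top 70 mm above the worktop) about the fixed bolt's upright axis, in rad: 0 when its hole is exactly in line with the rail's hole, positive counter-clockwise from above (the hole moves to the rail's -x side), at most 0.12 either way. Stiff friction: pushing it takes about 5 N at the hole, and it stays where it is left
- strap_hole (a point): centre of the mouth of the strap's free hole on the strap's top face, 70 mm above the worktop; 25 mm in diameter, goes through the 10 mm strap, 120 mm from the strap's pivot. At the start it is 6 to 11 mm out of line with rail_hole
- rack: grey plastic block fixed on the worktop, 210 mm long (y), 60 mm wide (x), 70 mm high, with three upright square holes in a row that hold the drift, the bolt and a brass plug in any order. Origin at the centre of its underside, z up
- rack_hole0 (a point): centre of the mouth of the rack's hole at y = -70 mm, on its top face, 70 mm above the worktop; square, 25 mm wide, goes right through
- rack_hole1 (a point): centre of the mouth of the rack's hole at y = 0 mm, on its top face, 70 mm above the worktop; square, 25 mm wide, goes right through
- rack_hole2 (a point): centre of the mouth of the rack's hole at y = 70 mm, on its top face, 70 mm above the worktop; square, 25 mm wide, goes right through
- drift_mid (a point): tapered drift, upright in the rack, 150 mm long, about 0.3 kg; the point is its centre, 75 mm above its tip, z up along it. From the tip: steel taper from 6 mm to 23.4 mm in diameter over 45 mm, then 23.4 mm in diameter up to 62 mm, a collar 36 mm in diameter from 62 to 68 mm, an orange round grip 26 mm in diameter from 68 to 144 mm, a steel end. In the rack its collar rests on the rack's top
- drift: the same drift; origin at its tip, z up along it
- bolt_mid (a point): steel cap bolt, upright in the rack, 98 mm long, about 0.26 kg; the point is its centre, 49 mm above its lower end, z up along it. From the lower end: a lead cone from 13 to 20 mm in diameter over 9 mm, a threaded shank 20 mm in diameter up to 62 mm, a flange 40 mm in diameter from 62 to 66 mm, a dark round head 34 mm in diameter from 66 to 98 mm. In the rack its flange rests on the rack's top. No turning is needed: it is pushed in
- bolt: the same bolt; origin at the centre of its lower end, z up along it
- plug_mid (a point): brass plug, upright in the rack, 74 mm long; the point is its centre, z up; a flat round head 42 mm in diameter and 12 mm thick shows above the rack. Not to be used
- store_x_mid (a point): white ointment jar, 68 mm in diameter, 110 mm tall, standing behind the rail; the point is its centre, half-way up, z up
- amber_x_mid (a point): amber bottle with a black cap, 40 mm in diameter, 86 mm tall, standing in front of the rail; the point is its centre, half-way up, z up
- jar_x_mid (a point): white jar with a blue lid, 50 mm in diameter, 46 mm tall, standing behind the rail; the point is its centre, half-way up, z up
- dropper_y_mid (a point): amber dropper bottle with a red teat, 42 mm in diameter, 134 mm tall, standing close behind the rack; the point is its centre, half-way up, z up
- store_y_mid (a point): white ointment jar with a blue band, 68 mm in diameter, 90 mm tall, standing at the rack's -y end; the point is its centre, half-way up, z up
- jar_y_mid (a point): white jar with a red lid, 45 mm in diameter, 40 mm tall, standing at the rack's +y end; the point is its centre, half-way up, z up
Mind the look-alikes: they are no part of the job. Leave any pink look-alike of the drift alone.

How it is judged:
By the outcome, as a careful person would: the job done as asked, in the order asked, and still so for the second after the job is handed in, with the robot touching nothing.
It also fails if it takes over 72 s, if anything falls off the work surface, if the arm or the gripper's body presses on something with over 40 N, if the wrist force passes 120 N, or if a joint passes its speed limit or range.

## Working session

There is one attempt and no reset: what is moved stays moved. The work goes in short steps, Python scripts to look and compute and a tool call to move; the robot and the scene stay as the last step left them, time stands still between calls to the robot, and variables do not carry over. Pictures are saved under pics/ and viewed, at most 10 in all, crops included, and the job is handed in when it is done.

Besides the shell and the picture viewer there is one more tool, called after "Call:" as name(argument=value, ...) on one line, values as JSON. servo_tool: Moves the arm, as the interface text tells. Its arguments: {"type":"object","properties":{"series":{"type":"array","items":{"type":"object","properties":{"grip":{"type":"number"},"travel":{"type":"array","items":{"type":"number"}},"twist":{"type":"array","items":{"type":"number"}}}}},"force":{"type":"number"}},"required":["series"]}

```bash
ls; mkdir -p pics
python3 - <<'E'
from workcell import arm
import cv2,numpy as np
s=arm.sense();print(s)
for n in("side","top"):
    im=arm.snapshot(n);cv2.imwrite(f"pics/{n}0.png",im[:,:,::-1]);p=arm.camera_params(n)
    print(n,p["K"].round(1).tolist(),p["R"].round(3).tolist(),p["t"].round(3).tolist(), (-p["R"].T@p["t"]).round(3))
E
```

```text
pics
{'time_s': 0.0, 'q': array([-1.47720680e+00,  3.26936802e-01, -1.93566602e-01,  1.05200317e+00,
        3.10871436e-05,  1.43657844e+00]), 'qvel': array([-1.32177062e-04,  1.44962027e-05, -5.59168049e-04,  1.23497512e-03,
       -1.19804332e-04, -1.04352845e-03]), 'effort': array([ 5.18721172e-04, -4.43399227e+01,  2.62439579e+01,  1.56063878e-02,
       -3.17537733e-04, -9.11585772e-06]), 'tcp_pos': array([ 0.12416633, -0.53516324,  0.20111229]), 'ee_rot': array([ 9.93519621e-01,  1.13657515e-01,  3.29102553e-05, -8.54629359e-04]), 'ft_force': array([ 0.02584136,  0.2677421 , -0.20467914]), 'ft_torque': array([-0.0242467 , -0.0120802 ,  0.00962296]), 'grasp_force': 0.0, 'width': 0.08581663933263517}
side [[511.3, 0.0, 316.1], [0.0, 511.3, 191.9], [0.0, 0.0, 1.0]] [[0.932, -0.363, 0.015], [-0.149, -0.419, -0.896], [0.331, 0.832, -0.444]] [-0.457, 0.144, 1.463] [-0.037 -1.323  0.786]
top [[513.1, 0.0, 324.7], [0.0, 513.1, 196.4], [0.0, 0.0, 1.0]] [[0.008, -1.0, -0.018], [-0.986, -0.005, -0.164], [0.164, 0.019, -0.986]] [-0.014, 0.485, 1.389] [ 0.25  -0.039  1.45 ]
```

View pics/side0.png

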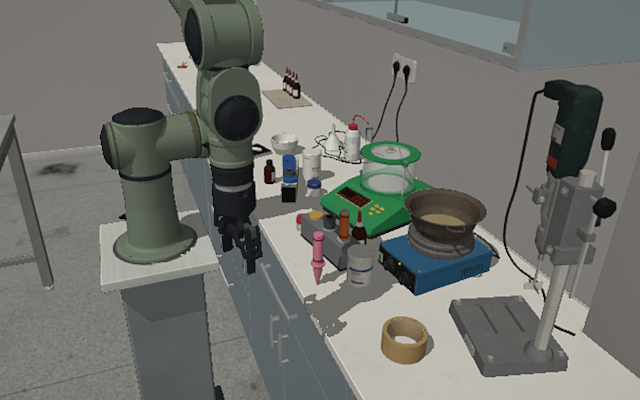

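View pics/top0.png

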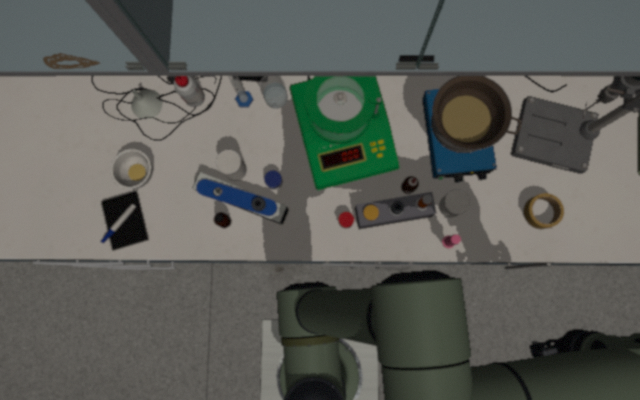

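The top view shows the rail from (195,185) to (287,212), with the fixed bolt at about (258,204) and the strap hole at about (208,194). The rack holds the brass plug at (371,212), the bolt at (397,207) and the orange drift at (424,202). Candidates for the drift are the orange grip at top (424,202)/side (344,222) and the pink look-alike at top (452,240)/side (318,255). I choose the orange one in the rack.

```bash
cat > h.py <<'E'
from workcell import arm
import cv2,numpy as np
def ray(p,u,v):
    d=p["R"].T@np.linalg.solve(p["K"],[u,v,1.]);return -p["R"].T@p["t"],d
def plane(p,u,v,z):
    c,d=ray(p,u,v);return c+d*(z-c[2])/d[2]
def proj(p,X):
    x=p["K"]@(p["R"]@np.asarray(X,float)+p["t"]);return x[:2]/x[2]
def tri(p1,a,p2,b):
    c1,d1=ray(p1,*a);c2,d2=ray(p2,*b)
    s=np.linalg.lstsq(np.c_[d1,-d2],c2-c1,rcond=None)[0];return (c1+d1*s[0]+c2+d2*s[1])/2
def blobs(im,lo,hi,roi=None,amin=15):
    h=cv2.cvtColor(im,cv2.COLOR_RGB2HSV);m=cv2.inRange(h,lo,hi)
    if roi: k=np.zeros_like(m);x0,y0,x1,y1=roi;k[y0:y1,x0:x1]=255;m&=k
    n,l,s,c=cv2.connectedComponentsWithStats(m)
    return [(c[i].round(1),s[i].tolist()) for i in range(1,n) if s[i][4]>=amin],m
E
python3 - <<'E'
from h import *
im=cv2.imread("pics/top0.png");sd=cv2.imread("pics/side0.png")
a=cv2.resize(im[150:260,180:470],None,fx=2.75,fy=2.75,interpolation=cv2.INTER_CUBIC)
b=cv2.resize(sd[195:295,285:385],None,fx=2.8,fy=2.8,interpolation=cv2.INTER_CUBIC)
b2=cv2.resize(sd[150:250,255:355],None,fx=2.8,fy=2.8,interpolation=cv2.INTER_CUBIC)
o=np.zeros((590,800,3),np.uint8);o[:a.shape[0],:a.shape[1]]=a;o[305:585,:280]=b;o[305:585,300:580]=b2
cv2.imwrite("pics/crop0.png",o)
rgb=im[:,:,::-1].copy();p=arm.camera_params("top");ps=arm.camera_params("side")
print("orange top",blobs(rgb,(5,130,60),(18,255,255),(350,170,450,240),4)[0])
print("orange side",blobs(sd[:,:,::-1].copy(),(5,130,60),(14,255,255),(285,190,385,270),4)[0])
print("strap",blobs(rgb,(100,120,40),(125,255,255),(190,160,300,230))[0])
for n,u,v,z in(("plug",371,212,.082),("bolt",397,207,.102),("drift",424,202,.158),("fixb",258,204,.086),("hole",208,194,.07)):print(n,plane(p,u,v,z).round(3))
g=cv2.cvtColor(rgb,cv2.COLOR_RGB2HSV)
for nm,roi in(("rack",(350,185,440,232)),("rail",(185,170,295,225))):
    pass
E
```

```text
orange top [(array([376.2, 216.5]), [375, 215, 3, 4, 4])]
orange side [(array([343.6, 226.6]), [339, 213, 10, 27, 210])]
strap [(array([272.8, 178.5]), [266, 172, 15, 14, 175]), (array([227., 194.]), [197, 180, 61, 31, 822]), (array([268.3, 206.9]), [258, 198, 18, 17, 180])]
plug [ 0.436 -0.137  0.082]
bolt [ 0.447 -0.204  0.102]
drift [ 0.452 -0.266  0.158]
fixb [0.455 0.167 0.086]
hole [0.485 0.308 0.07 ]
```

View pics/crop0.png

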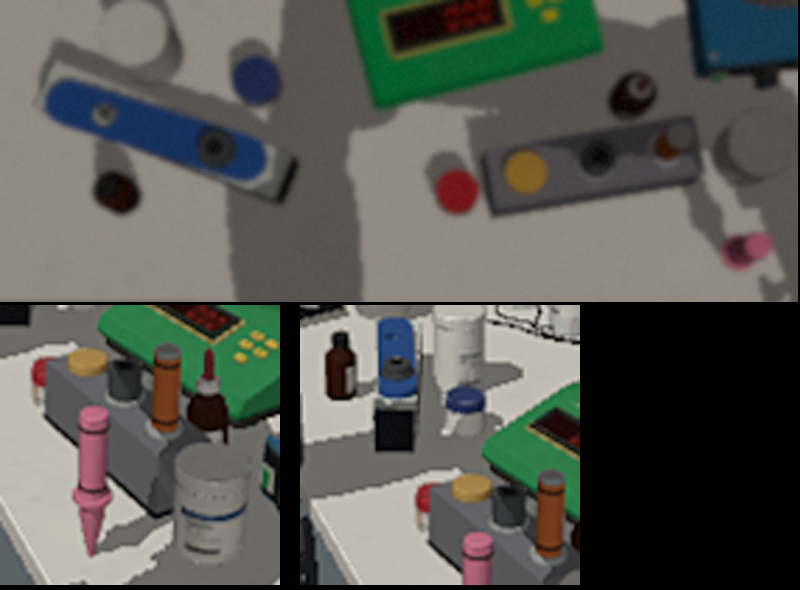

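The crop confirms the choice: the orange drift in the rack is at side (344,222), top end (426,199). The pink look-alike stands free in front and is left alone. The strap hole is at top (218,191.5) and the fixed bolt at (258,203.5). Next I compute positions.

Run:
```python
from h import *
p=arm.camera_params("top");ps=arm.camera_params("side");s=lambda x,y:(180+x/2.75,150+y/2.75)
for n,x,y,z in(("plug",526,172,.082),("bolt",598,156,.102),("driftEnd",678,134,.158),("fixb",215,147,.086),("hole",104,114,.07),("store_x",137,33,.11),("amber",117,195,.086),("jarx",257,80,.046),("dropper",641,88,.134),("store_y",760,143,.09),("jary",457,190,.04),("pink",760,245,.15)):print(n,plane(p,*s(x,y),z).round(3))
print("drift tri",tri(p,s(678,134),ps,(344.5,213)).round(3))
from scipy.spatial.transform import Rotation as R
q=arm.sense();print(R.from_quat(q["ee_rot"]).as_matrix().round(3))
w=arm.camera_params("wrist");c=-w["R"].T@w["t"];M=R.from_quat(q["ee_rot"]).as_matrix()
print("cam in tool",(M.T@(c-q["tcp_pos"])).round(3),(w["R"]@M).round(3),w["K"].round(0).tolist())
```

```text
plug [ 0.434 -0.137  0.082]
bolt [ 0.448 -0.205  0.102]
driftEnd [ 0.46  -0.272  0.158]
fixb [0.457 0.167 0.086]
hole [0.492 0.281 0.07 ]
store_x [0.565 0.243 0.11 ]
amber [0.409 0.261 0.086]
jarx [0.532 0.132 0.046]
dropper [ 0.508 -0.243  0.134]
store_y [ 0.463 -0.364  0.09 ]
jary [ 0.421 -0.071  0.04 ]
pink [ 0.359 -0.346  0.15 ]
drift tri [ 0.461 -0.274  0.151]
[[ 0.974  0.226 -0.   ]
 [ 0.226 -0.974  0.002]
 [ 0.    -0.002 -1.   ]]
cam in tool [ 0.081  0.    -0.172] [[-0.     1.    -0.   ]
 [-0.948 -0.    -0.317]
 [-0.317  0.     0.948]] [[347.0, 0.0, 326.0], [0.0, 347.0, 197.0], [0.0, 0.0, 1.0]]
```

Call:
servo_tool(series=[{"travel":[35,-23,-2],"grip":85},{"travel":[40,-26,-2],"grip":85},{"travel":[40,-26,-2],"grip":85},{"travel":[40,-26,-2],"grip":85},{"travel":[40,-26,-2],"grip":85},{"travel":[40,-26,-2],"grip":85},{"travel":[40,-26,-2],"grip":85},{"travel":[40,-26,-2],"grip":85},{"travel":[40,-26,-2],"grip":85},{"travel":[35,-20,0],"grip":85},{"travel":[0,0,0],"grip":85},{"travel":[0,0,0],"grip":85}])

```text
invalid input
```

Call:
servo_tool(force=60, series=[{"grip":85,"travel":[35,-23,-2],"twist":[0,0,0]},{"grip":85,"travel":[40,-26,-2],"twist":[0,0,0]},{"grip":85,"travel":[40,-26,-2],"twist":[0,0,0]},{"grip":85,"travel":[40,-26,-2],"twist":[0,0,0]},{"grip":85,"travel":[40,-26,-2],"twist":[0,0,0]},{"grip":85,"travel":[40,-26,-2],"twist":[0,0,0]},{"grip":85,"travel":[40,-26,-2],"twist":[0,0,0]},{"grip":85,"travel":[40,-26,-2],"twist":[0,0,0]},{"grip":85,"travel":[40,-26,-2],"twist":[0,0,0]},{"grip":85,"travel":[35,-20,0],"twist":[0,0,0]},{"grip":85,"travel":[0,0,0],"twist":[0,0,0]},{"grip":85,"travel":[0,0,0],"twist":[0,0,0]}])

```text
time_s: 1.3
tcp_pos: [0.4474, -0.2025, 0.2194]
ee_rot: [0.993, 0.115, -0.001, -0.0]
ft_force: [0.4, 0.3, -0.5]
width: 0.0854
grasp_force: 0.0
```

Run:
```python
from h import *
import pickle
p=arm.camera_params("wrist");im=arm.snapshot("wrist")
cv2.imwrite("pics/w_rack.png",im[:,:,::-1]);pickle.dump(p,open("w_rack.pkl","wb"))
```

Call:
servo_tool(series=[{"grip":85,"travel":[12,-41,2],"twist":[0,0,0]},{"grip":85,"travel":[12,-41,2],"twist":[0,0,0]},{"grip":85,"travel":[12,-41,2],"twist":[0,0,0]},{"grip":85,"travel":[12,-41,2],"twist":[0,0,0]},{"grip":85,"travel":[12,-41,2],"twist":[0,0,0]},{"grip":85,"travel":[12,-41,2],"twist":[0,0,0]},{"grip":85,"travel":[12,-41,2],"twist":[0,0,0]},{"grip":85,"travel":[12,-41,2],"twist":[0,0,0]},{"grip":85,"travel":[12,-41,2],"twist":[0,0,0]},{"grip":85,"travel":[16,-41,2],"twist":[0,0,0]},{"grip":85,"travel":[0,0,0],"twist":[0,0,0]},{"grip":85,"travel":[0,0,0],"twist":[0,0,0]}])

```text
time_s: 2.55
tcp_pos: [0.4802, 0.2048, 0.1995]
ee_rot: [0.992, 0.127, -0.002, -0.007]
ft_force: [0.5, 0.0, -0.1]
width: 0.0852
grasp_force: 0.0
```

Run:
```python
from h import *
import pickle
p=arm.camera_params("wrist");im=arm.snapshot("wrist")
cv2.imwrite("pics/w_rail.png",im[:,:,::-1]);pickle.dump(p,open("w_rail.pkl","wb"))
a=cv2.imread("pics/w_rack.png")
cv2.imwrite("pics/two.png",np.vstack([cv2.resize(im[:,:,::-1],(480,300),interpolation=cv2.INTER_AREA),cv2.resize(a,(480,300),interpolation=cv2.INTER_AREA)]))
```

```text
(no output)
```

View pics/two.png

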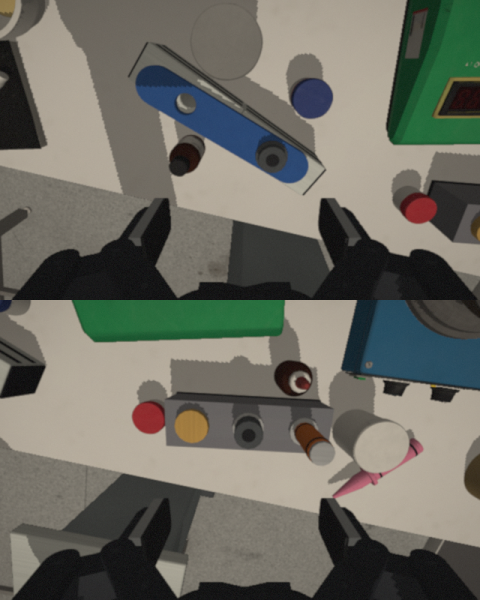

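The wrist view of the rail (half-scale) shows the strap hole at (186,102) with a dark crescent, the fixed bolt at (272,155), and the top-face ends at (148,43)/(130,77) and (325,170)/(304,194). The rack view shows the plug at (190,426), the bolt at (248,432) and the drift leaning from (303,432) to (320,453). Next I move closer over the free hole for a fine measurement.

Run:
```python
from h import *
import pickle
p=pickle.load(open("w_rail.pkl","rb"));k=4/3
for n,u,v,z in(("hole",186,102,.07),("fixb",272,155,.086),("c1",148,43,.06),("c2",130,77,.06),("c3",325,170,.06),("c4",304,194,.06)):print(n,plane(p,u*k,v*k,z).round(4))
from scipy.spatial.transform import Rotation as R
q=arm.sense();print(q["tcp_pos"],R.from_quat(q["ee_rot"]).as_matrix().round(3))
M=R.from_quat(q["ee_rot"]).as_matrix()
print("to hole",M.T@(plane(p,186*k,102*k,.07)+[0,0,.07]-q["tcp_pos"]))
im=cv2.imread("pics/w_rail.png");cv2.imwrite("pics/c_rail.png",cv2.resize(im[45:265,160:440],None,fx=2.7,fy=2.7,interpolation=cv2.INTER_CUBIC))
```

```text
hole [0.4972 0.2808 0.07  ]
fixb [0.4653 0.1693 0.086 ]
c1 [0.5491 0.3358 0.06  ]
c2 [0.5072 0.3511 0.06  ]
c3 [0.4544 0.0925 0.06  ]
c4 [0.4144 0.1074 0.06  ]
[0.48010874 0.20452425 0.19961063] [[ 0.968  0.25  -0.005]
 [ 0.25  -0.968  0.014]
 [-0.001 -0.015 -1.   ]]
to hole [ 0.03572015 -0.0686478   0.06057126]
```

View pics/c_rail.png

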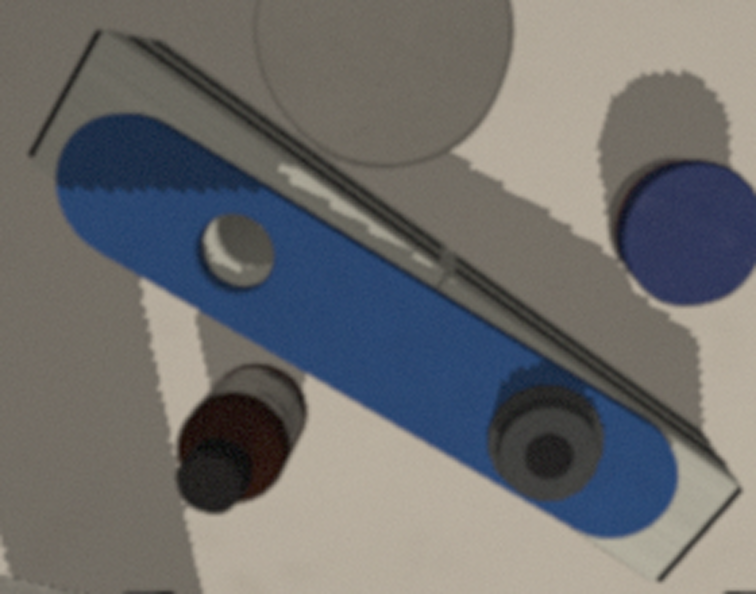

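Run:
```python
from h import *
import pickle
p=pickle.load(open("w_rail.pkl","rb"));P=lambda x,y,z:plane(p,160+x/2.7,45+y/2.7,z)[:2]
c1,c2,c3,c4=P(99,31,.06),P(31,155,.06),P(740,490,.06),P(660,580,.06)
print(c1,c2,c3,c4,np.linalg.norm(c1-c2),np.linalg.norm(c3-c4),np.linalg.norm(c1-c3),np.linalg.norm(c2-c4))
d=(c1+c2-c3-c4);d/=np.linalg.norm(d);x=np.array([d[1],-d[0]]);c=(c1+c2+c3+c4)/4
print("yaw",np.arctan2(-d[0],d[1]),"centre",c,"rail_hole",c+d*.0605)
h=P(236,251,.07);b=P(549,456,.086)
print("hole",h,"bolt",b,"dist",np.linalg.norm(h-b),"pivot by corners",c-d*.0595,"hole-railhole from bolt (x,y)",(h-b-.12*d)@x,(h-b-.12*d)@d,"rel corners",(h-c)@x,(h-c)@d-.0605, "railhole from bolt",b+.12*d)
# strap blue mask axis
im=cv2.imread("pics/w_rail.png")[:,:,::-1].copy()
bl,m=blobs(im,(100,110,30),(125,255,255),(160,45,400,265),300);print(bl)
n,l,s,cc=cv2.connectedComponentsWithStats(m);i=1+np.argmax(s[1:,4])
k=max(cv2.findContours((l==i).astype(np.uint8),cv2.RETR_EXTERNAL,cv2.CHAIN_APPROX_NONE)[0],key=cv2.contourArea)[:,0]
W=np.array([plane(p,u,v,.07)[:2] for u,v in k])*1000
r=cv2.minAreaRect(W.astype(np.float32));print(r)
```

```text
[0.54958729 0.33639976] [0.50698313 0.3527299 ] [0.45478901 0.09185209] [0.41296706 0.10787536] 0.045626615919824705 0.04478639234020233 0.2622790064555034 0.2622837584585782
yaw -0.36821065041253975 centre [0.48108162 0.22221428] rail_hole [0.50285839 0.27865914]
hole [0.49539952 0.28094978] bolt [0.4589495  0.16681121] dist 0.11981743879559276 pivot by corners [0.4596648  0.16670239] hole-railhole from bolt (x,y) -0.007076909262957526 -0.00039173943736377963 rel corners -0.007783432024292946 -0.0005476838150335894 railhole from bolt [0.50214309 0.27876796]
[(array([283.2, 158.4]), [182, 88, 218, 156, 9921])]
((479.58624267578125, 229.80380249023438), (227.7170867919922, 45.886959075927734), 72.7622299194336)
```

Run:
```python
from h import *
import pickle
p=pickle.load(open("w_rack.pkl","rb"))
im=cv2.imread("pics/w_rack.png")[:,:,::-1].copy()
b,m=blobs(im,(4,140,50),(16,255,255),(370,150,450,215),20);print(b)
k=4/3
for n,u,v,z in(("plug",191,127,.082),("bolt",249,134,.102),("end",320,153,.158),("collar",302.5,131.5,.076),("dropcap",300,80,.13),("storey",378,145,.09)):print(n,plane(p,u*k,v*k,z).round(4))
for c,_ in b:print("grip mid",plane(p,*c,.114))
from scipy.spatial.transform import Rotation as R
q=arm.sense();M=R.from_quat(q["ee_rot"]).as_matrix()
print(M.round(4),q["tcp_pos"])
```

```text
[(array([410.1, 181. ]), [394, 164, 43, 44, 811])]
plug [ 0.4366 -0.1382  0.082 ]
bolt [ 0.4494 -0.2076  0.102 ]
end [ 0.4615 -0.2731  0.158 ]
collar [ 0.4609 -0.2741  0.076 ]
dropcap [ 0.5211 -0.2409  0.13  ]
storey [ 0.4685 -0.3645  0.09  ]
grip mid [ 0.46541889 -0.27013183  0.114     ]
[[ 0.9681  0.2503 -0.005 ]
 [ 0.2504 -0.9681  0.0138]
 [-0.0014 -0.0146 -0.9999]] [0.48010874 0.20452425 0.19961063]
```

```bash
cat >> h.py <<'E'
from scipy.spatial.transform import Rotation as Ro
def go(x,y,z,yx=None):
    """twist then travel (mm, in the turned tool frame) to TCP x,y,z; yx = tool-x heading"""
    q=arm.sense();M=Ro.from_quat(q["ee_rot"]).as_matrix()
    a=np.arctan2(M[1,0],M[0,0]) if yx is None else yx
    T=np.array([[np.cos(a),np.sin(a),0],[np.sin(a),-np.cos(a),0],[0,0,-1]])
    print("pos",q["tcp_pos"].round(4),"twist",Ro.from_matrix(M.T@T).as_rotvec().round(4),"travel",(1000*T.T@(np.array([x,y,z])-q["tcp_pos"])).round(1),"F",q["ft_force"].round(1),"w",q["width"].round(4),"g",q["grasp_force"])
E
python3 -c "
from h import *
go(.461,-.274,.2,.181)"
```

```text
Traceback (most recent call last):
  File "h.py", line 23, in go
    print("pos",q["tcp_pos"].round(4),"twist",Ro.from_matrix(M.T@T).as_rotvec().round(4),"travel",(1000*T.T@(np.array([x,y,z])-q["tcp_pos"])).round(1),"F",q["ft_force"].round(1),"w",q["width"].round(4),"g",q["grasp_force"])
                                                                                                                                                                                      ^^^^^^^^^^^^^^^^
AttributeError: 'float' object has no attribute 'round'
```

```bash
sed -i 's/q\["width"\].round(4)/round(q["width"],4)/' h.py
python3 -c "
from h import *
go(.461,-.274,.2,.181)"
```

```text
pos [0.4801 0.2045 0.1996] twist [-0.0146  0.0019  0.072 ] travel [-1.049e+02  4.673e+02 -4.000e-01] F [-0.4 -0.5 -0.2] w 0.0852 g 0.0
```

Call:
servo_tool(series=[{"grip":60,"travel":[0,0,0],"twist":[-0.015,0.002,0.072]},{"grip":60,"travel":[-9,40,0],"twist":[0,0,0]},{"grip":60,"travel":[-10,43,0],"twist":[0,0,0]},{"grip":60,"travel":[-10,43,0],"twist":[0,0,0]},{"grip":60,"travel":[-10,43,0],"twist":[0,0,0]},{"grip":60,"travel":[-10,43,0],"twist":[0,0,0]},{"grip":60,"travel":[-10,43,0],"twist":[0,0,0]},{"grip":60,"travel":[-10,43,0],"twist":[0,0,0]},{"grip":60,"travel":[-10,43,0],"twist":[0,0,0]},{"grip":60,"travel":[-10,43,0],"twist":[0,0,0]},{"grip":60,"travel":[-9,43,0],"twist":[0,0,0]},{"grip":60,"travel":[-7,40,0],"twist":[0,0,0]}])

```text
time_s: 3.8
tcp_pos: [0.4791, -0.2959, 0.192]
ee_rot: [0.994, 0.105, -0.001, -0.008]
ft_force: [0.5, 0.9, -0.0]
width: 0.0599
grasp_force: 0.0
```

```bash
python3 -c "
from h import *
go(.461,-.274,.103,.181)"
```

```text
pos [ 0.4791 -0.2959  0.192 ] twist [-0.017  -0.0004  0.0289] travel [-13.8 -24.8  89. ] F [ 0.5  0.9 -0. ] w 0.0599 g 0.0
```

Call:
servo_tool(series=[{"grip":60,"travel":[0,0,0],"twist":[-0.017,0,0.029]},{"grip":60,"travel":[-7,-12,0],"twist":[0,0,0]},{"grip":60,"travel":[-7,-13,0],"twist":[0,0,0]},{"grip":60,"travel":[0,0,0],"twist":[0,0,0]},{"grip":60,"travel":[0,0,0],"twist":[0,0,0]}])

```text
time_s: 4.3
tcp_pos: [0.4622, -0.2716, 0.1922]
ee_rot: [0.996, 0.091, 0.001, 0.0]
ft_force: [-0.4, 0.3, -0.1]
width: 0.0597
grasp_force: 0.0
```

Run:
```python
from h import *
import pickle
go(.461,-.274,.103,.181)
p=arm.camera_params("wrist");im=arm.snapshot("wrist");cv2.imwrite("pics/w_dr.png",im[:,:,::-1])
b,m=blobs(im,(4,140,50),(16,255,255),None,60);print(b)
# axis of drift at heights, predicted for (0.461,-.274)
print([proj(p,(.461,-.274,z)).round(1).tolist() for z in(.076,.114,.152)])
```

```text
pos [ 0.4622 -0.2716  0.1922] twist [ 0.0005 -0.0011  0.0021] travel [-1.6  2.1 89.2] F [-0.4  0.3 -0.1] w 0.0597 g 0.0
[(array([330.1, 186. ]), [313, 169, 36, 40, 762])]
[[328.0, 182.1], [328.3, 195.8], [328.8, 213.9]]
```

Call:
servo_tool(series=[{"grip":60,"travel":[-1.5,4,0],"twist":[0,0,0]},{"grip":60,"travel":[0,0,30],"twist":[0,0,0]},{"grip":60,"travel":[0,0,30],"twist":[0,0,0]},{"grip":60,"travel":[0,0,29],"twist":[0,0,0]},{"grip":60,"travel":[0,0,0],"twist":[0,0,0]},{"grip":20,"travel":[0,0,0],"twist":[0,0,0]},{"grip":10,"travel":[0,0,0],"twist":[0,0,0]},{"grip":10,"travel":[0,0,0],"twist":[0,0,0]},{"grip":10,"travel":[0,0,0],"twist":[0,0,0]},{"grip":10,"travel":[0,0,0],"twist":[0,0,0]}])

```text
time_s: 5.35
tcp_pos: [0.4635, -0.2756, 0.1046]
ee_rot: [0.996, 0.092, 0.002, 0.001]
ft_force: [-0.5, 0.8, 6.3]
width: 0.0241
grasp_force: 59.2
```

```bash
python3 -c "
from h import *
go(.461,-.274,.103,.181)"
```

```text
pos [ 0.4635 -0.2756  0.1046] twist [ 0.0023 -0.0031  0.0042] travel [-2.1 -2.   1.6] F [-0.5  0.8  6.3] w 0.0241 g 59.17360134422779
```

Call:
servo_tool(force=90, series=[{"grip":10,"travel":[0,0,0],"twist":[0,0,0]},{"grip":10,"travel":[0,0,-10],"twist":[0,0,0]},{"grip":10,"travel":[0,0,-20],"twist":[0,0,0]},{"grip":10,"travel":[0,0,-25],"twist":[0,0,0]},{"grip":10,"travel":[0,0,-25],"twist":[0,0,0]},{"grip":10,"travel":[0,0,-25],"twist":[0,0,0]},{"grip":10,"travel":[0,0,-15],"twist":[0,0,0]},{"grip":10,"travel":[5,-20,0],"twist":[0,0,0]},{"grip":10,"travel":[8,-32,0],"twist":[0,0,0]},{"grip":10,"travel":[9,-36,0],"twist":[0,0,0]},{"grip":10,"travel":[9,-36,0],"twist":[0,0,0]},{"grip":10,"travel":[9,-36,0],"twist":[0,0,0]}])

```text
time_s: 6.55
tcp_pos: [0.4716, -0.1087, 0.2233]
ee_rot: [0.996, 0.092, 0.0, -0.0]
ft_force: [0.2, -0.3, -2.5]
width: 0.0228
grasp_force: 89.2
```

Call:
servo_tool(series=[{"grip":10,"travel":[9,-36,0],"twist":[0,0,0]},{"grip":10,"travel":[9,-36,0],"twist":[0,0,0]},{"grip":10,"travel":[9,-36,0],"twist":[0,0,0]},{"grip":10,"travel":[9,-36,0],"twist":[0,0,0]},{"grip":10,"travel":[9,-36,0],"twist":[0,0,0]},{"grip":10,"travel":[9,-36,0],"twist":[0,0,0]},{"grip":10,"travel":[9,-36,0],"twist":[0,0,0]},{"grip":10,"travel":[9,-36,0],"twist":[0,0,0]},{"grip":10,"travel":[9,-36,0],"twist":[0,0,0]},{"grip":10,"travel":[8,-28,0],"twist":[0,0,0]},{"grip":10,"travel":[0,0,0],"twist":[0,0,0]},{"grip":10,"travel":[0,0,0],"twist":[0,0,0]}])

```text
time_s: 7.75
tcp_pos: [0.5018, 0.2126, 0.2239]
ee_rot: [0.992, 0.123, -0.002, -0.016]
ft_force: [0.0, 0.8, -2.8]
width: 0.023
grasp_force: 89.3
```

```bash
python3 -c "
from h import *
go(.499,.280,.18,.181)"
```

```text
pos [0.5018 0.2126 0.2239] twist [-0.0326  0.0013  0.0652] travel [  9.4 -66.8  43.9] F [ 0.   0.8 -2.8] w 0.023 g 89.2519198358059
```

Call:
servo_tool(series=[{"grip":10,"travel":[0,0,0],"twist":[-0.033,0,0.065]},{"grip":10,"travel":[0,0,0],"twist":[0,0,0]},{"grip":10,"travel":[3,-22,0],"twist":[0,0,0]},{"grip":10,"travel":[3,-22,10],"twist":[0,0,0]},{"grip":10,"travel":[3,-22,14],"twist":[0,0,0]},{"grip":10,"travel":[0,0,14],"twist":[0,0,0]},{"grip":10,"travel":[0,0,0],"twist":[0,0,0]},{"grip":10,"travel":[0,0,0],"twist":[0,0,0]}])

```text
time_s: 8.55
tcp_pos: [0.5067, 0.2293, 0.1868]
ee_rot: [0.991, 0.133, -0.004, -0.022]
ft_force: [-0.2, 0.0, -1.7]
width: 0.023
grasp_force: 89.3
```

Run:
```python
from h import *
go(.499,.280,.165,.181)
p=arm.camera_params("wrist");im=arm.snapshot("wrist");cv2.imwrite("pics/w_tip.png",im[:,:,::-1])
q=arm.sense();M=Ro.from_quat(q["ee_rot"]).as_matrix();t=q["tcp_pos"]+M@[0,0,.0966]
u=proj(p,t);print("tip pred",t,u,"hole pred",proj(p,(.4954,.281,.07)),"railhole",proj(p,(.502,.279,.06)))
x,y=int(u[0]),int(u[1]);cv2.imwrite("pics/c_tip.png",cv2.resize(im[max(0,y-90):y+90,x-110:x+110,::-1],None,fx=3.3,fy=3.3,interpolation=cv2.INTER_CUBIC));print(x-110,max(0,y-90))
```

```text
pos [0.5067 0.2293 0.1868] twist [-0.0444  0.005   0.0852] travel [  1.6 -51.2  21.8] F [-0.2  0.  -1.7] w 0.023 g 89.3226908147335
tip pred [0.50599808 0.23338283 0.09103469] [325.90202465 186.04285036] hole pred [270.73794021 175.76181288] railhole [276.69553107 166.49714488]
215 96
```

View pics/c_tip.png

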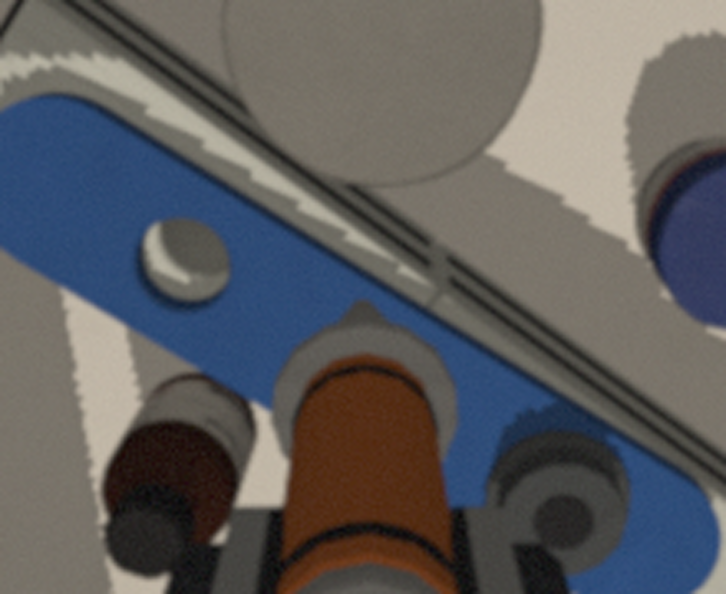

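The crop shows the drift tip at about (362,310), the strap hole at (183,261), and the strap's rail hole visible through it. The tool lagged behind its command, so I check the joints against their limits.

Run:
```python
from h import *
q=arm.sense();print(q["q"].round(3))
p=arm.camera_params("wrist")
f=lambda x,y:(215+x/3.3,96+y/3.3)
print("hole",plane(p,*f(183,261),.07),"bolt",plane(p,*f(563,522),.086))
q=arm.sense();M=Ro.from_quat(q["ee_rot"]).as_matrix();print(M.T@(plane(p,*f(362,303),.091)-q["tcp_pos"]))
```

```text
[ 0.265  0.346 -0.203  1.024  0.045  3.141]
hole [0.49648789 0.28142463 0.07      ] bolt [0.45953115 0.16675028 0.086     ]
[-0.00102899 -0.00076486  0.09667047]
```

Joint 6 has reached its limit, so I turn the tool heading to 0.65 rad to free it.

```bash
python3 -c "
from h import *
go(.499,.280,.187,.655)"
```

```text
pos [0.5073 0.2293 0.1875] twist [-0.0443 -0.007  -0.389 ] travel [ 24.3 -45.3   0.5] F [-0.   0.3 -2.3] w 0.023 g 89.32188704609871
```

Call:
servo_tool(series=[{"grip":10,"travel":[0,0,-2],"twist":[-0.015,0,-0.1]},{"grip":10,"travel":[0,0,0],"twist":[-0.015,0,-0.1]},{"grip":10,"travel":[0,0,0],"twist":[-0.015,0,-0.1]},{"grip":10,"travel":[0,0,0],"twist":[0,-0.007,-0.09]},{"grip":10,"travel":[8,-15,0],"twist":[0,0,0]},{"grip":10,"travel":[8,-15,0],"twist":[0,0,0]},{"grip":10,"travel":[8,-15,0],"twist":[0,0,0]},{"grip":10,"travel":[0,0,0],"twist":[0,0,0]},{"grip":10,"travel":[0,0,0],"twist":[0,0,0]}])

```text
time_s: 9.5
tcp_pos: [0.4989, 0.2797, 0.1896]
ee_rot: [0.947, 0.322, -0.001, 0.001]
ft_force: [-0.4, -0.4, -1.9]
width: 0.023
grasp_force: 89.3
```

Run:
```python
from h import *
go(.499,.280,.165,.655)
p=arm.camera_params("wrist");im=arm.snapshot("wrist");cv2.imwrite("pics/w_tip2.png",im[:,:,::-1])
q=arm.sense();M=Ro.from_quat(q["ee_rot"]).as_matrix();t=q["tcp_pos"]+M@[0,0,.0966]
u=proj(p,t);print(q["q"].round(3),"tip pred",t,u,"hole pred",proj(p,(.496,.281,.07)),"railhole",proj(p,(.502,.279,.06)))
x,y=int(u[0]),int(u[1]);cv2.imwrite("pics/c_tip2.png",cv2.resize(im[y-50:y+50,x-66:x+66,::-1],None,fx=5.5,fy=5.5,interpolation=cv2.INTER_CUBIC));print(x-66,y-50)
```

```text
pos [0.4989 0.2797 0.1896] twist [0.0022 0.002  0.0014] travel [ 0.3 -0.2 24.6] F [-0.4 -0.4 -1.9] w 0.023 g 89.34567376971245
[ 0.383  0.376 -0.152  1.044 -0.003  2.869] tip pred [0.49896553 0.27892417 0.09300299] [326.56432246 186.88449275] hole pred [322.47442264 180.40184359] railhole [328.39161604 173.54645851]
260 136
```

View pics/c_tip2.png

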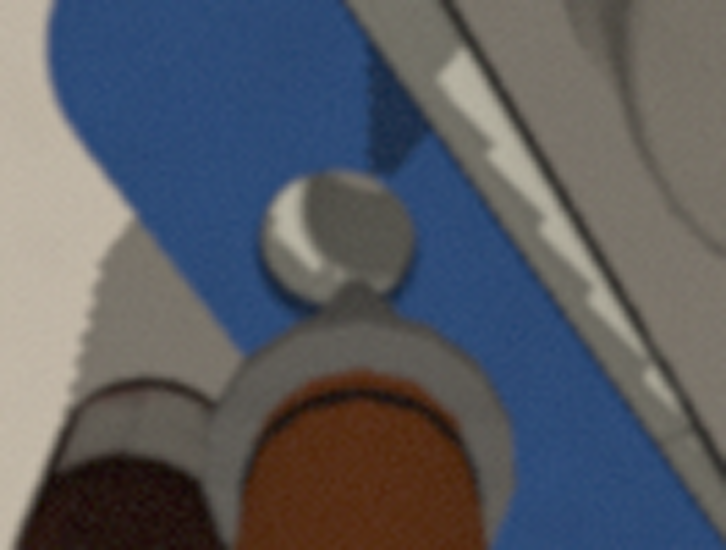

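The crop shows the tip just in front of the strap hole's centre (338,240). The dark rail hole lies to its right, as computed. Now I lower it.

Call:
servo_tool(series=[{"grip":10,"travel":[0,0,12],"twist":[0,0,0]},{"grip":10,"travel":[0,0,12],"twist":[0,0,0]},{"grip":10,"travel":[0,0,8],"twist":[0,0,0]},{"grip":10,"travel":[0,0,8],"twist":[0,0,0]},{"grip":10,"travel":[0,0,8],"twist":[0,0,0]},{"grip":10,"travel":[0,0,0],"twist":[0,0,0]}])

```text
time_s: 10.15
tcp_pos: [0.4986, 0.2785, 0.1402]
ee_rot: [0.947, 0.322, -0.001, 0.001]
ft_force: [1.4, -1.1, -2.8]
width: 0.0228
grasp_force: 89.4
```

Call:
servo_tool(series=[{"grip":10,"travel":[1,1.3,0],"twist":[0,0,0]},{"grip":10,"travel":[0.8,1.3,2],"twist":[0,0,0]},{"grip":10,"travel":[0,0,4],"twist":[0,0,0]},{"grip":10,"travel":[0,0,4],"twist":[0,0,0]},{"grip":10,"travel":[0,0,0],"twist":[0,0,0]}])

```text
time_s: 10.65
tcp_pos: [0.5014, 0.2791, 0.1314]
ee_rot: [0.947, 0.322, -0.001, -0.0]
ft_force: [-3.3, 4.6, -1.6]
width: 0.0228
grasp_force: 89.7
```

```bash
python3 -c "
from h import *
go(.502,.279,.1046,.655)"
```

```text
pos [0.5014 0.2791 0.1314] twist [-0.0012  0.0012  0.0008] travel [ 0.4  0.5 26.8] F [-3.3  4.6 -1.6] w 0.0228 g 89.67975072562695
```

Call:
servo_tool(series=[{"grip":10,"travel":[0.3,0.3,4],"twist":[0,0,0]},{"grip":10,"travel":[0,0,4],"twist":[0,0,0]},{"grip":10,"travel":[0,0,4],"twist":[0,0,0]},{"grip":10,"travel":[0,0,0],"twist":[0,0,0]}])

```text
time_s: 11.05
tcp_pos: [0.5022, 0.2793, 0.1194]
ee_rot: [0.947, 0.322, -0.0, -0.0]
ft_force: [-1.5, 5.4, -2.5]
width: 0.0229
grasp_force: 89.9
```

Call:
servo_tool(series=[{"grip":10,"travel":[0,0,3],"twist":[0,0,0]},{"grip":10,"travel":[0,0,3],"twist":[0,0,0]},{"grip":10,"travel":[0,0,3],"twist":[0,0,0]},{"grip":10,"travel":[0,0,0],"twist":[0,0,0]}])

```text
time_s: 11.45
tcp_pos: [0.5031, 0.2788, 0.1109]
ee_rot: [0.947, 0.322, 0.0, 0.0]
ft_force: [-1.3, 4.8, 0.3]
width: 0.0232
grasp_force: 90.1
```

Call:
servo_tool(series=[{"grip":10,"travel":[0.3,-0.4,3],"twist":[0,0,0]},{"grip":10,"travel":[0,0,3],"twist":[0,0,0]},{"grip":10,"travel":[0,0,1.5],"twist":[0,0,0]},{"grip":10,"travel":[0,0,0],"twist":[0,0,0]}])

```text
time_s: 11.85
tcp_pos: [0.504, 0.2793, 0.1048]
ee_rot: [0.947, 0.322, 0.001, 0.001]
ft_force: [-2.8, 4.8, 9.2]
width: 0.0234
grasp_force: 91.2
```

Call:
servo_tool(series=[{"grip":10,"travel":[0,0,1],"twist":[0,0,0]},{"grip":10,"travel":[0,0,0],"twist":[0,0,0]},{"grip":10,"travel":[0,0,0],"twist":[0,0,0]}])

```text
time_s: 12.15
tcp_pos: [0.5044, 0.2794, 0.1047]
ee_rot: [0.947, 0.322, 0.002, 0.001]
ft_force: [-3.0, 3.9, 14.3]
width: 0.0233
grasp_force: 91.8
```

Call:
servo_tool(series=[{"grip":10,"travel":[0,0,2],"twist":[0,0,0]},{"grip":10,"travel":[0,0,0],"twist":[0,0,0]},{"grip":10,"travel":[0,0,0],"twist":[0,0,0]}])

```text
time_s: 12.45
tcp_pos: [0.5054, 0.2794, 0.1045]
ee_rot: [0.947, 0.321, 0.003, 0.001]
ft_force: [-5.6, 2.7, 25.2]
width: 0.0235
grasp_force: 92.9
```

Run:
```python
from h import *
go(.502,.279,.1046,.655)
im=arm.snapshot("wrist");cv2.imwrite("pics/w_seat.png",im[:,:,::-1])
cv2.imwrite("pics/c_seat.png",cv2.resize(im[80:230,210:440,::-1],None,fx=2.6,fy=2.6,interpolation=cv2.INTER_CUBIC))
```

```text
pos [0.5054 0.2794 0.1045] twist [ 0.004  -0.0054 -0.0004] travel [-3.  -1.7 -0.1] F [-5.6  2.7 25.2] w 0.0235 g 92.92330875992775
```

View pics/c_seat.png

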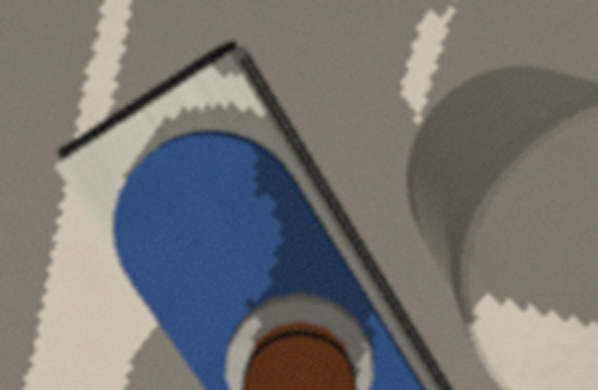

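The collar (300,330) sits on the strap and the strap is now parallel with the bar, with 25 N of reaction at seating height. Next I draw the drift straight out.

Call:
servo_tool(series=[{"grip":10,"travel":[0,0,-3],"twist":[0,0,0]},{"grip":10,"travel":[0,0,-5],"twist":[0,0,0]},{"grip":10,"travel":[0,0,-10],"twist":[0,0,0]},{"grip":10,"travel":[0,0,-15],"twist":[0,0,0]},{"grip":10,"travel":[0,0,-20],"twist":[0,0,0]},{"grip":10,"travel":[0,0,-20],"twist":[0,0,0]},{"grip":10,"travel":[0,0,-25],"twist":[0,0,0]},{"grip":10,"travel":[0,0,-20],"twist":[0,0,0]},{"grip":10,"travel":[0,0,0],"twist":[0,0,0]}])

```text
time_s: 13.4
tcp_pos: [0.5041, 0.2777, 0.2206]
ee_rot: [0.947, 0.321, 0.001, 0.002]
ft_force: [0.4, 0.2, -2.8]
width: 0.0229
grasp_force: 89.5
```

Run:
```python
from h import *
go(.4625,-.2745,.22,.3)
p=arm.camera_params("wrist");im=arm.snapshot("wrist");cv2.imwrite("pics/w_out.png",im[:,:,::-1])
q=arm.sense();M=Ro.from_quat(q["ee_rot"]).as_matrix();print(M.round(3))
u=proj(p,(.503,.279,.07));x,y=int(u[0]),int(u[1]);print(u)
# strap hole: non-blue region inside strap
h=cv2.cvtColor(im,cv2.COLOR_RGB2HSV);m=cv2.inRange(h,(100,100,25),(125,255,255))
cs,hi=cv2.findContours(m,cv2.RETR_CCOMP,cv2.CHAIN_APPROX_NONE)
for c,k in zip(cs,hi[0]):
    if k[3]>=0 and cv2.contourArea(c)>80:
        e=cv2.fitEllipse(c);print(e,plane(p,*e[0],.07))
```

```text
pos [0.5041 0.2777 0.2206] twist [ 0.0052 -0.0014  0.3542] travel [-202.9  515.3    0.6] F [ 0.4  0.2 -2.8] w 0.0229 g 89.49850648641586
[[ 0.793  0.609  0.001]
 [ 0.609 -0.793 -0.004]
 [-0.002  0.004 -1.   ]]
[323.3890914  170.44651877]
((322.4727783203125, 169.43528747558594), (25.276142120361328, 26.746047973632812), 87.37704467773438) [0.50325754 0.28029624 0.07      ]
```

Call:
servo_tool(series=[{"grip":10,"travel":[-15,17,-2],"twist":[0,0,0]},{"grip":10,"travel":[-23,25.5,-2],"twist":[0,0,0]},{"grip":10,"travel":[-25,28,-2],"twist":[0,0,0]},{"grip":10,"travel":[-25,28,-2],"twist":[0,0,0]},{"grip":10,"travel":[-25,28,-2],"twist":[0,0,0]},{"grip":10,"travel":[-25,28,-2],"twist":[0,0,0]},{"grip":10,"travel":[-25,28,-2],"twist":[0,0,0]},{"grip":10,"travel":[-25,28,-2],"twist":[0,0,0]},{"grip":10,"travel":[-25,28,0],"twist":[0,0,0]},{"grip":10,"travel":[-25,28,0],"twist":[0,0,0]},{"grip":10,"travel":[-25,28,0],"twist":[0,0,0]},{"grip":10,"travel":[-25,28,0],"twist":[0,0,0]}])

```text
time_s: 14.65
tcp_pos: [0.4686, -0.1542, 0.2334]
ee_rot: [0.947, 0.321, -0.002, 0.0]
ft_force: [0.6, -0.7, -2.6]
width: 0.0227
grasp_force: 89.4
```

Run:
```python
from h import *
go(.4625,-.2745,.235,.181)
```

```text
pos [ 0.4686 -0.1542  0.2334] twist [4.000e-04 5.000e-03 4.735e-01] travel [-27.7 117.3  -1.6] F [ 0.6 -0.7 -2.6] w 0.0227 g 89.4373981654644
```

Call:
servo_tool(series=[{"grip":10,"travel":[0,0,0],"twist":[0,0,0.12]},{"grip":10,"travel":[0,0,0],"twist":[0,0,0.12]},{"grip":10,"travel":[0,0,0],"twist":[0,0,0.12]},{"grip":10,"travel":[0,0,0],"twist":[0,0.005,0.113]},{"grip":10,"travel":[-7,29,0],"twist":[0,0,0]},{"grip":10,"travel":[-7,30,0],"twist":[0,0,0]},{"grip":10,"travel":[-7,30,0],"twist":[0,0,0]},{"grip":10,"travel":[-7,28,0],"twist":[0,0,0]},{"grip":10,"travel":[0,0,0],"twist":[0,0,0]},{"grip":10,"travel":[0,0,0],"twist":[0,0,0]}])

```text
time_s: 15.65
tcp_pos: [0.4627, -0.2727, 0.2335]
ee_rot: [0.996, 0.09, 0.001, -0.0]
ft_force: [0.1, 0.4, -2.6]
width: 0.023
grasp_force: 89.7
```

Run:
```python
from h import *
go(.4625,-.2745,.18,.181)
p=arm.camera_params("wrist");im=arm.snapshot("wrist");cv2.imwrite("pics/w_ret.png",im[:,:,::-1])
q=arm.sense();M=Ro.from_quat(q["ee_rot"]).as_matrix();t=q["tcp_pos"]+M@[0,0,.0966];u=proj(p,t)
print(t,u,proj(p,(.462,-.275,.07)))
cv2.imwrite("pics/c_ret.png",cv2.resize(im[100:230,240:420,::-1],None,fx=4.2,fy=4.2,interpolation=cv2.INTER_CUBIC))
```

```text
pos [ 0.4627 -0.2727  0.2335] twist [-0.0004 -0.0011 -0.0007] travel [-0.5  1.7 53.5] F [ 0.1  0.4 -2.6] w 0.023 g 89.74895864725113
[ 0.46310294 -0.27199562  0.13720592] [324.88746811 186.30972023] [327.85835623 168.48071182]
```

View pics/c_ret.png

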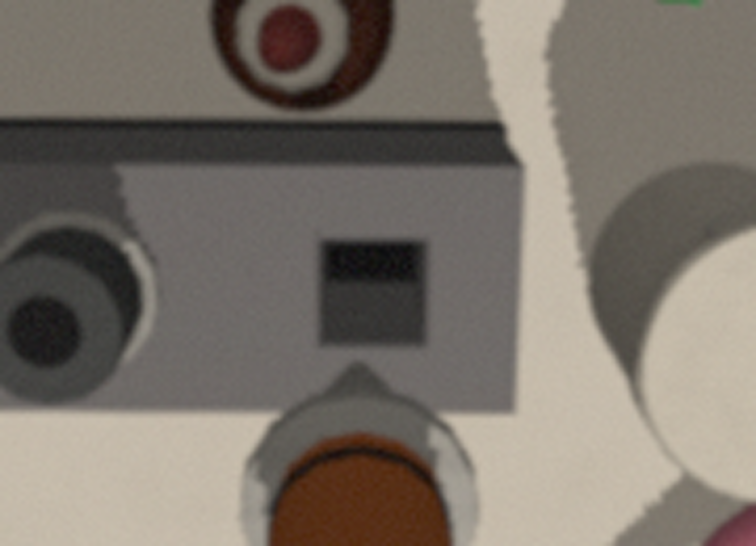

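The crop shows the empty rack hole centred at (373,293), the drift tip at (358,367), and the bolt-head top centred at (45,326).

Run:
```python
from h import *
p=arm.camera_params("wrist");f=lambda x,y:(240+x/4.2,100+y/4.2)
h=plane(p,*f(373,293),.07);t=plane(p,*f(358,365),.1372);b=plane(p,*f(45,326),.102)
print("hole",h,"tip",t,"bolt",b)
q=arm.sense();M=Ro.from_quat(q["ee_rot"]).as_matrix();print("move",1000*M.T@(h-t),q["tcp_pos"])
```

```text
hole [ 0.4611622  -0.27556439  0.07      ] tip [ 0.46287666 -0.27175357  0.1372    ] bolt [ 0.44895508 -0.20565206  0.102     ]
move [-2.47309882  3.45784471 67.19545257] [ 0.46296762 -0.27204809  0.23380581]
```

Call:
servo_tool(series=[{"grip":10,"travel":[-2.5,3.5,0],"twist":[0,0,0]},{"grip":10,"travel":[0,0,25],"twist":[0,0,0]},{"grip":10,"travel":[0,0,25],"twist":[0,0,0]},{"grip":10,"travel":[0,0,20],"twist":[0,0,0]},{"grip":10,"travel":[0,0,15],"twist":[0,0,0]},{"grip":10,"travel":[0,0,8],"twist":[0,0,0]},{"grip":10,"travel":[0,0,6],"twist":[0,0,0]},{"grip":10,"travel":[0,0,0],"twist":[0,0,0]}])

```text
time_s: 16.5
tcp_pos: [0.4627, -0.2764, 0.1361]
ee_rot: [0.996, 0.091, 0.002, 0.001]
ft_force: [-0.0, 0.8, -2.1]
width: 0.0231
grasp_force: 90.0
```

Call:
servo_tool(series=[{"grip":10,"travel":[0,0,5],"twist":[0,0,0]},{"grip":10,"travel":[0,0,5],"twist":[0,0,0]},{"grip":10,"travel":[0,0,0],"twist":[0,0,0]}])

```text
time_s: 16.8
tcp_pos: [0.4626, -0.2766, 0.1259]
ee_rot: [0.996, 0.091, 0.002, 0.001]
ft_force: [0.6, 0.1, -2.1]
width: 0.0229
grasp_force: 90.0
```

Call:
servo_tool(series=[{"grip":10,"travel":[-1,0,4],"twist":[0,0,0]},{"grip":10,"travel":[0,0,4],"twist":[0,0,0]},{"grip":10,"travel":[0,0,0],"twist":[0,0,0]}])

```text
time_s: 17.1
tcp_pos: [0.4619, -0.2767, 0.1178]
ee_rot: [0.996, 0.091, 0.002, 0.001]
ft_force: [1.1, 0.6, -3.8]
width: 0.0231
grasp_force: 89.9
```

Call:
servo_tool(series=[{"grip":10,"travel":[0,0,4],"twist":[0,0,0]},{"grip":10,"travel":[0,0,4],"twist":[0,0,0]},{"grip":10,"travel":[0,0,0],"twist":[0,0,0]}])

```text
time_s: 17.4
tcp_pos: [0.4619, -0.2768, 0.1097]
ee_rot: [0.996, 0.091, 0.002, 0.001]
ft_force: [0.5, 1.5, -3.9]
width: 0.0229
grasp_force: 89.9
```

Call:
servo_tool(series=[{"grip":10,"travel":[0,0,4],"twist":[0,0,0]},{"grip":10,"travel":[0,0,3],"twist":[0,0,0]},{"grip":10,"travel":[0,0,0],"twist":[0,0,0]}])

```text
time_s: 17.7
tcp_pos: [0.4627, -0.2768, 0.1048]
ee_rot: [0.996, 0.091, 0.003, 0.001]
ft_force: [-0.3, 5.4, 10.4]
width: 0.0228
grasp_force: 91.6
```

Call:
servo_tool(series=[{"grip":55,"travel":[0,0,0],"twist":[0,0,0]},{"grip":55,"travel":[0,0,0],"twist":[0,0,0]},{"grip":55,"travel":[0,0,0],"twist":[0,0,0]},{"grip":55,"travel":[0,0,0],"twist":[0,0,0]},{"grip":60,"travel":[0,0,-15],"twist":[0,0,0]},{"grip":60,"travel":[0,0,-30],"twist":[0,0,0]},{"grip":60,"travel":[0,0,-30],"twist":[0,0,0]},{"grip":60,"travel":[0,0,-25],"twist":[0,0,0]},{"grip":60,"travel":[0,-35,0],"twist":[0,0,0]},{"grip":60,"travel":[-1,-36,0],"twist":[0,0,0]},{"grip":60,"travel":[0,0,0],"twist":[0,0,0]},{"grip":60,"travel":[0,0,0],"twist":[0,0,0]}])

```text
time_s: 18.9
tcp_pos: [0.4479, -0.2071, 0.2034]
ee_rot: [0.996, 0.091, 0.002, 0.001]
ft_force: [-0.4, -1.0, 0.2]
width: 0.0599
grasp_force: 0.0
```

Run:
```python
from h import *
go(.449,-.2055,.077,.181)
p=arm.camera_params("wrist");im=arm.snapshot("wrist");cv2.imwrite("pics/w_bolt.png",im[:,:,::-1])
print(proj(p,(.449,-.2055,.106)),proj(p,(.4615,-.2745,.158)))
cv2.imwrite("pics/c_bolt.png",cv2.resize(im[60:310,150:490,::-1],None,fx=2.2,fy=2.2,interpolation=cv2.INTER_CUBIC))
```

```text
pos [ 0.4479 -0.2071  0.2034] twist [ 0.0031 -0.0044  0.0021] travel [  1.4  -1.4 126.4] F [-0.4 -1.   0.2] w 0.0599 g 0.0
[323.48732812 185.22797506] [428.37332396 207.31527306]
```

View pics/c_bolt.png

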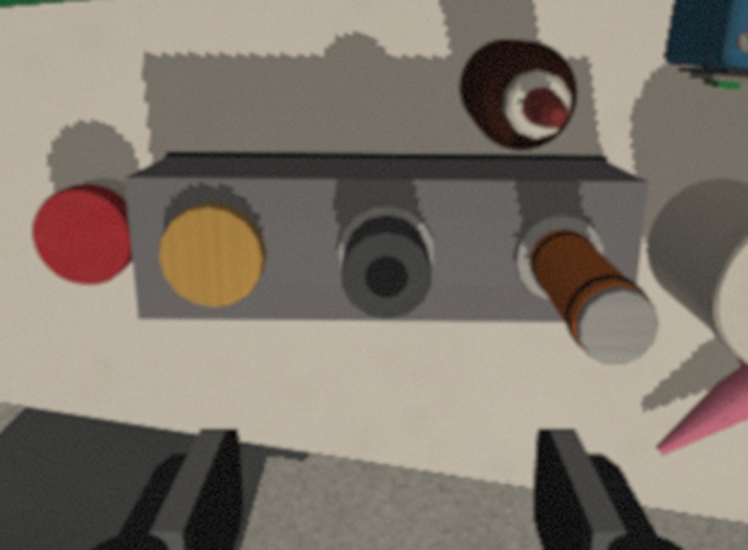

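That was the tenth and last picture. It shows the drift standing home with its collar at (560,250) on the rack, the bolt head's top centred at (386,277), and the plug undisturbed at (212,256). Next I grasp the bolt head.

Call:
servo_tool(series=[{"grip":60,"travel":[1,0,0],"twist":[0.003,-0.004,0.002]},{"grip":60,"travel":[0,0,30],"twist":[0,0,0]},{"grip":60,"travel":[0,0,35],"twist":[0,0,0]},{"grip":60,"travel":[0,0,35],"twist":[0,0,0]},{"grip":60,"travel":[0,0,25],"twist":[0,0,0]},{"grip":60,"travel":[0,0,0],"twist":[0,0,0]},{"grip":30,"travel":[0,0,0],"twist":[0,0,0]},{"grip":20,"travel":[0,0,0],"twist":[0,0,0]},{"grip":20,"travel":[0,0,0],"twist":[0,0,0]},{"grip":20,"travel":[0,0,0],"twist":[0,0,0]},{"grip":20,"travel":[0,0,0],"twist":[0,0,0]}])

```text
time_s: 20.05
tcp_pos: [0.4487, -0.207, 0.078]
ee_rot: [0.996, 0.09, -0.0, -0.001]
ft_force: [0.3, -0.4, -0.2]
width: 0.0204
grasp_force: 0.0
```

Run:
```python
from h import *
go(.449,-.2055,.077,.181)
```

```text
pos [ 0.4487 -0.207   0.078 ] twist [-0.0011  0.0001 -0.0012] travel [ 0.6 -1.4  1. ] F [ 0.3 -0.4 -0.2] w 0.0204 g 0.0
```

The grip closed to 20 mm with no force, so the head was missed or slipped. I open, rise to the same viewpoint, and compare with the earlier picture by numbers.

Run:
```python
from h import *
p=arm.camera_params("wrist");im=arm.snapshot("wrist");cv2.imwrite("pics/w_miss.png",im[:,:,::-1])
for z in(.106,.09,.074):print(z,proj(p,(.449,-.2055,z)).round(0))
g=cv2.cvtColor(im,cv2.COLOR_RGB2GRAY);u,v=proj(p,(.449,-.2055,.106)).astype(int)
print(cv2.resize(g[v-60:v+60,u-90:u+90],(30,20),interpolation=cv2.INTER_AREA))
```

```text
0.106 [322. 262.]
0.09 [323. 247.]
0.074 [323. 234.]
[[125 127 127 126 127 127 127 127 123  88  82  83  94 107 110 101 104 106
   99  88 124 126 127 127 127 127 127 126 126 127]
 [123 128 128 129 129 129 129 129 130 111  83 101 100  63  49  44  47  59
   95 113 116 132 132 132 132 131 131 131 131 130]
 [103 128 129 129 129 129 130 130 130 118  97  90  48  43  44  45  44  44
   45 112 153 128 133 133 132 132 132 132 132 131]
 [100 128 129 129 129 130 130 131 131 111 107  50  43  45  45  45  45  44
   44  50 166 137 133 133 133 133 132 132 132 132]
 [ 86 128 129 129 130 130 130 131 131 126 101  43  45  46  50  55  50  46
   43  43 108 150 134 134 133 133 133 132 132 132]
 [ 88 127 129 129 130 130 130 131 131 141  94  44  62  78  85  85  83  65
   50  43  74 153 134 133 133 133 133 132 132 132]
 [108 128 129 129 129 130 130 131 131 134  68  55  84  86  85  85  85  64
   55  53  54 141 134 134 133 133 133 133 133 133]
 [113 128 128 129 130 130 130 131 131 123  57  61  85  85  79  73  78  79
   56  54  55 114 134 134 134 134 133 133 133 133]
 [125 127 128 128 128 129 129 129 129 102  85  
[... 753 characters left out ...]
159 116  96  88  93 114
  169  90  26  80  85  55  29  40 209 222 221 221]
 [220 220 220 220 201  55  29  32  58 126  84  36 210 221 216 202 213 220
  220 113  28  94  77  42  29  29 147 220 221 221]
 [220 219 220 201  51  28  29  29  28  83  86  49 217 221 221 221 221 221
  220 131  29  76  29  29  29  29  29 141 221 221]
 [219 219 209 120  29  30  32  29  29  27  46  68 220 221 221 221 221 221
  221 153  29  28  29  30  32  31  29  55 188 220]
 [122  83  43  29  28  29  29  28  29  28  45  87 220 221 221 221 221 220
  219 169  29  28  29  29  28  29  28  28  32  65]
 [ 28  28  28  29  28  29  28  28  29  27  43 107 220 219 219 220 220 220
  218 186  31  27  28  28  28  28  28  28  27  29]]
```

Call:
servo_tool(series=[{"grip":60,"travel":[0,0,0],"twist":[0,0,0]},{"grip":60,"travel":[0,0,0],"twist":[0,0,0]},{"grip":60,"travel":[0,0,0],"twist":[0,0,0]},{"grip":60,"travel":[0,0,0],"twist":[0,0,0]},{"grip":60,"travel":[0,0,-30],"twist":[0,0,0]},{"grip":60,"travel":[0,0,-35],"twist":[0,0,0]},{"grip":60,"travel":[0,0,-35],"twist":[0,0,0]},{"grip":60,"travel":[0,0,-25],"twist":[0,0,0]},{"grip":60,"travel":[0,0,0],"twist":[0,0,0]},{"grip":60,"travel":[0,0,0],"twist":[0,0,0]}])

```text
time_s: 21.1
tcp_pos: [0.4489, -0.2072, 0.2034]
ee_rot: [0.996, 0.09, 0.0, -0.0]
ft_force: [0.3, -0.4, -0.8]
width: 0.0601
grasp_force: 0.0
```

Run:
```python
from h import *
go(.449,-.2055,.077,.181)
p=arm.camera_params("wrist");im=arm.snapshot("wrist");cv2.imwrite("pics/w_bolt2.png",im[:,:,::-1])
a=cv2.imread("pics/w_bolt.png",0);g=cv2.cvtColor(im,cv2.COLOR_RGB2GRAY)
u,v=map(int,proj(p,(.449,-.2055,.106)));print(u,v)
f=lambda q:cv2.resize(q[v-36:v+36,u-48:u+48],(24,18),interpolation=cv2.INTER_AREA)
np.set_printoptions(linewidth=200);print(f(a));print(f(g))
for q in(a,g):
    c=cv2.HoughCircles(cv2.GaussianBlur(q[v-50:v+50,u-60:u+60],(3,3),0),cv2.HOUGH_GRADIENT,1,20,param1=80,param2=15,minRadius=12,maxRadius=28);print(None if c is None else c[0][:3]+[u-60,v-50,0])
```

```text
pos [ 0.4489 -0.2072  0.2034] twist [-0.0001 -0.001  -0.001 ] travel [  0.4  -1.6 126.4] F [ 0.3 -0.4 -0.8] w 0.0601 g 0.0
323 186
[[ 99  99 100  99  99  99  86  64  64  64  64  64  65  65  64  64  87 100  99 100 100 100 100 100]
 [ 99  99 100  99  99  99  92  65  64  66  76  84  81  80  79  71  81 100 100 100 100 100 100  99]
 [100 100 100 100 100 100  97  67  69  82  60  45  38  41  53  80  82  97 101 101 101 101 101 101]
 [101 100 101 101 100 100 101  78  79  50  34  35  37  35  34  40 108 103 102 102 101 102 101 101]
 [101 101 101 101 101 101 101  80  64  36  51  59  64  60  54  39  62 123 101 102 102 102 102 102]
 [101 101 101 102 101 102  98 102  47  58  65  65  65  64  65  63  47 112 105 102 102 102 102 102]
 [101 101 102 101 101 101 102 111  58  66  66  61  53  57  66  66  64  91 106 102 102 102 102 102]
 [101 101 101 102 102 101 102  93  64  65  57  34  30  31  48  66  66  78 104 102 102 103 102 102]
 [101 101 101 101 102 101 102  85  65  64  42  31  32  31  34  63  66  73 102 103 102 103 102 102]
 [100 100 101 101 102 102 101  86  65  65  43  31  32  31  34  63  67  73 102 
[... 1982 characters left out ...]
01 101 101 101 101]
 [100 100 100 100 100 100 101 101  94  75  67  67  68  68  67  70  91 101 101 100 101 101 101 101]
 [105 104 104 104 104 103 103 104 103 102  86  79  74  77  83  98 102 102 102 102 102 102 102 102]
 [171 171 171 171 170 170 170 169 170 169 170 168 167 168 168 168 167 167 167 166 166 166 166 165]
 [179 179 180 180 180 179 180 180 180 179 179 179 179 179 179 179 179 178 179 179 179 179 179 180]
 [178 179 180 180 180 180 180 180 180 180 179 179 179 179 179 179 179 179 179 179 179 179 179 180]
 [179 178 180 179 179 180 179 180 180 179 180 179 178 178 178 179 179 178 179 179 179 179 180 180]]
[[325.5        184.5         20.70000076]]
[[321.5        182.5         23.89999962]]
```

Run:
```python
from h import *
p=arm.camera_params("wrist")  # tool-fixed camera: project tool-frame points with current pose
q=arm.sense();M=Ro.from_quat(q["ee_rot"]).as_matrix()
for sx in(11,-11):
    for h in(0,5,10,20,30):print(sx,h,proj(p,q["tcp_pos"]+M@np.array([sx,-10,-h])/1000).round(0))
m=cv2.imread("pics/w_miss.png",0);np.set_printoptions(linewidth=250)
print(m[236:300:3,262:386:4])
```

```text
11 0 [307. 219.]
11 5 [306. 223.]
11 10 [306. 227.]
11 20 [305. 235.]
11 30 [303. 244.]
-11 0 [307. 256.]
-11 5 [307. 260.]
-11 10 [307. 265.]
-11 20 [305. 275.]
-11 30 [304. 286.]
[[128 131 130 130 130 130 130 141  80  41  44  76  84  84  83  85  87  85  87  53  53  45  43  37 173 135 133 130 133 132 133]
 [131 130 131 131 129 132 131 136  57  44  51  85  84  86  82  84  84  87  81  55  51  55  44  38 155 132 136 134 135 133 131]
 [131 130 130 130 131 130 131 134  42  51  58  87  86  86  87  85  85  83  84  54  54  54  56  45 129 133 134 133 135 134 132]
 [130 131 130 131 130 131 131 126  47  52  62  85  83  82  87  84  84  84  86  76  58  55  56  49  82 134 134 133 135 133 132]
 [129 129 130 129 129 130 133 110  55  62  68  84  83  87  78  58  61  70  87  72  57  54  55  60  60 124 134 132 136 134 135]
 [129 131 129 128 131 132 132  83  86  83  24  88  88  68  44  41  47  44  52  57  51  54  24  85  86  87 135 134 132 135 135]
 [127 128 129 127 127 128 126  85  84  80  25  84  77  43  46  47  47  49  45  52  58  50  25  85  82  87 131 128 130 130 128]
 [127 127 125 127 127 126 119 
[... 1175 characters left out ...]
 88  88  88  86  84  84  79  29  20  74  86  85  81  24  24  30]
 [222  36  29  33  28  85  85  85  60  26  27 151  82  85  87  87  88  83  85  87  95 208  19  24  67  85  84  84  28  37  29]
 [217  26  26  31  37  85  84  85  43  27  26 222 182 116  95  84  85  87 109 160 218 215  24  24  50  86  84  85  30  27  26]
 [181  27  18  31  39  86 104 146  64  35  23 221 222 221 221 204 183 218 220 221 219 216  27  29  52 105 103  87  30  28  30]
 [ 75  28  30  27  26  28  65 182  81  35  29 222 222 220 220 221 219 220 220 221 220 222  27  27  57 106  56  26  30  26  26]
 [ 31  27  31  27  31  31  26 162  82  33  38 221 221 221 221 221 221 220 220 221 220 220  37  30  59  92  27  32  25  29  25]]
```

The numbers show the bolt unmoved. In the miss picture the finger tips scale at about 2.25 px/mm, which puts them about 30 mm behind the nominal TCP and above the head. I go down open and feel for the rack's top.

Call:
servo_tool(force=90, series=[{"grip":60,"travel":[0.5,-0.5,30],"twist":[0,0,0]},{"grip":60,"travel":[0,0,35],"twist":[0,0,0]},{"grip":60,"travel":[0,0,35],"twist":[0,0,0]},{"grip":60,"travel":[0,0,25],"twist":[0,0,0]},{"grip":60,"travel":[0,0,4],"twist":[0,0,0]},{"grip":60,"travel":[0,0,3],"twist":[0,0,0]},{"grip":60,"travel":[0,0,0],"twist":[0,0,0]}])

```text
time_s: 21.85
tcp_pos: [0.449, -0.2062, 0.0712]
ee_rot: [0.996, 0.09, -0.0, -0.001]
ft_force: [-0.6, 0.9, -0.2]
width: 0.06
grasp_force: 0.2
```

Call:
servo_tool(series=[{"grip":60,"travel":[0,0,3],"twist":[0,0,0]},{"grip":60,"travel":[0,0,2],"twist":[0,0,0]},{"grip":60,"travel":[0,0,0],"twist":[0,0,0]}])

```text
time_s: 22.15
tcp_pos: [0.4494, -0.2065, 0.0665]
ee_rot: [0.996, 0.09, 0.0, -0.0]
ft_force: [-0.5, 1.4, 0.5]
width: 0.06
grasp_force: 0.3
```

Call:
servo_tool(series=[{"grip":60,"travel":[0,0,3],"twist":[0,0,0]},{"grip":60,"travel":[0,0,2],"twist":[0,0,0]},{"grip":60,"travel":[0,0,0],"twist":[0,0,0]}])

```text
time_s: 22.45
tcp_pos: [0.4489, -0.2062, 0.0609]
ee_rot: [0.996, 0.09, -0.0, -0.001]
ft_force: [-0.1, 0.9, -0.0]
width: 0.0601
grasp_force: 0.3
```

Call:
servo_tool(series=[{"grip":60,"travel":[0,0,2],"twist":[0,0,0]},{"grip":60,"travel":[0,0,2],"twist":[0,0,0]},{"grip":60,"travel":[0,0,0],"twist":[0,0,0]}])

```text
time_s: 22.75
tcp_pos: [0.4489, -0.2062, 0.0569]
ee_rot: [0.996, 0.09, -0.0, -0.001]
ft_force: [0.2, 0.3, 0.2]
width: 0.06
grasp_force: 0.3
```

Call:
servo_tool(series=[{"grip":60,"travel":[0,0,3],"twist":[0,0,0]},{"grip":60,"travel":[0,0,2],"twist":[0,0,0]},{"grip":60,"travel":[0,0,0],"twist":[0,0,0]}])

```text
time_s: 23.05
tcp_pos: [0.4514, -0.2074, 0.0547]
ee_rot: [0.996, 0.09, 0.002, 0.001]
ft_force: [-1.6, 5.7, 18.2]
width: 0.0601
grasp_force: 2.7
```

Run:
```python
from h import *
p=arm.camera_params("wrist");im=arm.snapshot("wrist");g=cv2.cvtColor(im,cv2.COLOR_RGB2GRAY);cv2.imwrite("pics/w_low.png",im[:,:,::-1])
np.set_printoptions(linewidth=250)
for z in(.106,.074):print(z,proj(p,(.449,-.2055,z)).round(0))
q=arm.sense();M=Ro.from_quat(q["ee_rot"]).as_matrix()
for h in(10,20,30,40):print(h,[proj(p,q["tcp_pos"]+M@np.array([sx,-30,-h])/1000).round(0).tolist() for sx in(11,0,-11)])
print(g[210:330:5,216:436:6])
```

```text
0.106 [320. 296.]
0.074 [321. 258.]
10 [[266.0, 227.0], [267.0, 246.0], [268.0, 265.0]]
20 [[263.0, 235.0], [264.0, 256.0], [265.0, 275.0]]
30 [[259.0, 244.0], [260.0, 266.0], [262.0, 287.0]]
40 [[255.0, 255.0], [256.0, 278.0], [258.0, 299.0]]
[[135 133  89  87  87  90  88 105 136 134 136  86  89  90  90  89  86  90  91  89  88  88 122 136 138 137 133  89  86  88  89  90 132 135 137 135 136]
 [134 137  89  88  86  89  86 120 135 135 134  87  89  88  89  89  86  87  88  91  88  88  88 136 136 136 119  90  89  88  87  89 137 136 137 134 135]
 [134 136 108  89  88  87  88 135 137 136 134  87  90  89  87  90  90  91  89  92  89  88  89 139 134 136 137  88  87  90  86  89 136 135 138 135 135]
 [111 134  91  89  88  87  90 112 137 138 136 109  89  89  89 104 121 121 118 119 119 104  89 134 138 135 137  91  90  89  89  87 133 137 137 137 135]
 [ 88 138 136  88  89  87  91  86 141 138 140  90  85  88 119 122 100  60  49  68 104 121 113  86 143 142 142  92  88  86  88 107 140 139 139 140 141]
 [ 87 134 139 120 136  89  88  97 140 139 141 140  86 119 117  47  43  48  48  47  45  62 119 153 142
[... 2068 characters left out ...]
93  90  66  49  50  56  54  52  94  95  94  98 161 159 164 162 162  53  25  23  26 111 115  35]
 [ 32  27 112  55  28  26  24 232 231 230 230 230 124  92  91  95  60  52  52  50  87  93  92  93 229 230 230 229 230 230 183  25  29  29 114  56  29]
 [ 32  31  31  37  22  25  29 230 229 229 228 229 230  89  93  93  93  93  93  96  94  93  91  98 229 229 230 228 230 230 231  17  25  32  26  32  28]
 [ 34  31  29  30  23  29 137 228 228 228 228 229 230 218  93  92  92  91  95  93  92  93 104 230 231 229 229 230 230 230 230  21  28  34  33  32  30]
 [ 29  25  31  31  31  32 222 228 228 228 229 230 230 229 230  96  90  94  90  89  88 161 230 230 230 230 230 230 230 229 230  71  29  34  24  23  34]]
```

Run:
```python
from h import *
q=arm.sense();print(q["ft_force"],q["ft_torque"],q["q"].round(3),q["effort"].round(2),q["tcp_pos"])
M=Ro.from_quat(q["ee_rot"]).as_matrix();print("tool F,T",M.T@q["ft_force"],M.T@q["ft_torque"])
p=arm.camera_params("wrist");print("cam in tool",M.T@(-p["R"].T@p["t"]-q["tcp_pos"]))
# where things are in the tool frame
for n,X in(("drift top",(.4615,-.2745,.158)),("teat",(.515,-.242,.134)),("plug",(.4366,-.137,.082)),("bolt top",(.449,-.2055,.106))):print(n,1000*M.T@(np.array(X)-q["tcp_pos"]))
```

```text
[-1.17167561  5.92339256 19.09972433] [-0.32687649  0.12200737 -0.11014427] [-5.800e-01  3.820e-01 -5.360e-01  6.480e-01  1.000e-03  2.381e+00] [ -2.15 -32.27  17.28  -0.98  -0.06  -0.07] [ 0.45135809 -0.20742633  0.05470851]
tool F,T [-1.29871098e-02 -5.98095890e+00 -1.91177100e+01] [-0.30009669 -0.17903372  0.10841911]
cam in tool [ 8.06933758e-02  1.43508609e-04 -1.71719847e-01]
drift top [  -1.6533462    68.11002087 -103.09780862]
teat [ 56.71618402  45.67187976 -78.93114223]
plug [ -1.76511863 -71.85052353 -27.51147707]
bolt top [ -1.76936391  -2.16659197 -51.30558693]
```

Call:
servo_tool(force=60, series=[{"grip":60,"travel":[0,0,-5],"twist":[0,0,0]},{"grip":60,"travel":[0,0,0],"twist":[0,0,0]},{"grip":35,"travel":[0,0,0],"twist":[0,0,0]},{"grip":20,"travel":[0,0,0],"twist":[0,0,0]},{"grip":20,"travel":[0,0,0],"twist":[0,0,0]},{"grip":20,"travel":[0,0,0],"twist":[0,0,0]},{"grip":20,"travel":[0,0,0],"twist":[0,0,0]}])

```text
time_s: 23.8
tcp_pos: [0.4515, -0.2093, 0.0603]
ee_rot: [0.996, 0.089, 0.002, 0.003]
ft_force: [-3.7, 2.8, 24.9]
width: 0.0319
grasp_force: 53.9
```

Run:
```python
from h import *
import pickle
p=pickle.load(open("w_rail.pkl","rb"))
s=plane(p,160+384/2.7,45+37/2.7,.11);print("store_x",s,np.hypot(*(s[:2]-[.503,.2795])))
for a,b in((254,37),(513,37),(384,166)):print(plane(p,160+a/2.7,45+b/2.7,.11))
q=arm.sense();print(q["q"].round(3),q["width"],q["ft_force"],q["ft_torque"])
```

```text
store_x [0.56826751 0.24595115 0.11      ] 0.07338510732231979
[0.55980861 0.27870899 0.11      ]
[0.57663072 0.21356392 0.11      ]
[0.53666474 0.23849095 0.11      ]
[-5.810e-01  3.750e-01 -5.290e-01  6.600e-01 -2.000e-03  2.381e+00] 0.03189174832067794 [-3.65253733  2.7830191  24.91027847] [-0.62308324  0.53411524 -0.17940075]
```

Call:
servo_tool(force=90, series=[{"grip":15,"travel":[0,0,-3],"twist":[0,0,0]},{"grip":15,"travel":[0,0,-5],"twist":[0,0,0]},{"grip":15,"travel":[0,0,-15],"twist":[0,0,0]},{"grip":15,"travel":[0,0,0],"twist":[0,0,0]}])

```text
time_s: 24.2
tcp_pos: [0.4496, -0.2067, 0.0807]
ee_rot: [0.996, 0.09, 0.0, -0.0]
ft_force: [0.9, -0.2, -2.1]
width: 0.031
grasp_force: 89.4
```

Call:
servo_tool(series=[{"grip":15,"travel":[0,0,-25],"twist":[0,0,0]},{"grip":15,"travel":[0,0,-30],"twist":[0,0,0]},{"grip":15,"travel":[0,0,-30],"twist":[0,0,0]},{"grip":15,"travel":[0,0,-28],"twist":[0,0,0]},{"grip":15,"travel":[5,-17,0],"twist":[0,0,0]},{"grip":15,"travel":[9,-33,0],"twist":[0,0,0]},{"grip":15,"travel":[10,-33,0],"twist":[0,0,0]},{"grip":15,"travel":[10,-33,0],"twist":[0,0,0]},{"grip":15,"travel":[10,-33,0],"twist":[0,0,0]},{"grip":15,"travel":[10,-33,0],"twist":[0,0,0]},{"grip":15,"travel":[9,-33,0],"twist":[0,0,0]},{"grip":15,"travel":[5,-17,0],"twist":[0,0,-0.05]}])

```text
time_s: 25.4
tcp_pos: [0.4736, 0.0364, 0.1921]
ee_rot: [0.993, 0.117, -0.001, -0.001]
ft_force: [-0.4, 0.5, -2.4]
width: 0.0309
grasp_force: 90.1
```

Call:
servo_tool(series=[{"grip":15,"travel":[0,0,0],"twist":[0,0,-0.1]},{"grip":15,"travel":[0,0,0],"twist":[0,0,-0.14]},{"grip":15,"travel":[0,0,0],"twist":[0,0,-0.14]},{"grip":15,"travel":[0,0,0],"twist":[0,0,-0.14]},{"grip":15,"travel":[0,0,0],"twist":[0,0,-0.14]},{"grip":15,"travel":[0,0,0],"twist":[0,0,-0.14]},{"grip":15,"travel":[0,0,0],"twist":[0,0,-0.14]},{"grip":15,"travel":[0,0,0],"twist":[0,0,-0.14]},{"grip":15,"travel":[0,0,0],"twist":[0,0,-0.14]},{"grip":15,"travel":[0,0,0],"twist":[0,0,-0.14]},{"grip":15,"travel":[0,0,0],"twist":[0,0,-0.14]},{"grip":15,"travel":[0,0,0],"twist":[0,0,-0.14]}])

```text
time_s: 26.6
tcp_pos: [0.4737, 0.034, 0.192]
ee_rot: [0.592, 0.806, -0.0, -0.001]
ft_force: [0.4, -0.3, -2.4]
width: 0.031
grasp_force: 90.1
```

Run:
```python
from h import *
go(.503,.2795,.19,2.72)
```

```text
pos [0.4737 0.034  0.192 ] twist [-0.0011 -0.0024 -0.8443] travel [ 73.8 236.    2. ] F [ 0.4 -0.3 -2.4] w 0.031 g 90.12132167816162
```

Call:
servo_tool(series=[{"grip":15,"travel":[0,0,0],"twist":[0,0,-0.14]},{"grip":15,"travel":[0,0,0],"twist":[0,0,-0.14]},{"grip":15,"travel":[0,0,0],"twist":[0,0,-0.14]},{"grip":15,"travel":[0,0,0],"twist":[0,0,-0.14]},{"grip":15,"travel":[0,0,0],"twist":[0,0,-0.14]},{"grip":15,"travel":[0,0,0],"twist":[0,0,-0.14]},{"grip":15,"travel":[0,0,0],"twist":[0,0,0]},{"grip":15,"travel":[7,22,0],"twist":[0,0,0]},{"grip":15,"travel":[10,33,0],"twist":[0,0,0]},{"grip":15,"travel":[10,33,0],"twist":[0,0,0]},{"grip":15,"travel":[10,33,0],"twist":[0,0,0]},{"grip":15,"travel":[10,33,0],"twist":[0,0,0]}])

```text
time_s: 27.8
tcp_pos: [0.4959, 0.1947, 0.1927]
ee_rot: [0.216, 0.976, 0.0, -0.001]
ft_force: [-0.2, -0.4, -1.9]
width: 0.0308
grasp_force: 90.1
```

Call:
servo_tool(series=[{"grip":15,"travel":[10,33,0],"twist":[0,0,0]},{"grip":15,"travel":[10,30,0],"twist":[0,0,0]},{"grip":15,"travel":[6,19,0],"twist":[0,0,0]},{"grip":15,"travel":[0,0,0],"twist":[0,0,0]},{"grip":15,"travel":[0,0,0],"twist":[0,0,0]}])

```text
time_s: 28.3
tcp_pos: [0.5063, 0.2787, 0.1925]
ee_rot: [0.215, 0.977, -0.0, -0.001]
ft_force: [0.1, -0.6, -2.0]
width: 0.0308
grasp_force: 90.2
```

Run:
```python
from h import *
go(.503,.2795,.13,2.72)
p=arm.camera_params("wrist");im=arm.snapshot("wrist");cv2.imwrite("pics/w_b3.png",im[:,:,::-1]);g=cv2.cvtColor(im,cv2.COLOR_RGB2GRAY)
q=arm.sense();M=Ro.from_quat(q["ee_rot"]).as_matrix()
B=lambda h:proj(p,q["tcp_pos"]+M@[0,0,h]).round(0)
print(q["q"].round(3),"bolt end",B(.0523),"cone top",B(.0433),"flange",B(-.0097),"hole",proj(p,(.503,.2795,.07)))
h=cv2.cvtColor(im,cv2.COLOR_RGB2HSV);m=cv2.inRange(h,(100,90,20),(125,255,255))
np.set_printoptions(linewidth=250)
u,v=map(int,B(.0523));print(u,v);print(g[v-45:v+75:5,u-60:u+64:4])
print((m[v-45:v+75:5,u-60:u+64:4]>0).astype(int))
```

```text
pos [0.5063 0.2787 0.1925] twist [-0.001  -0.0014 -0.0112] travel [ 3.3 -0.6 62.5] F [ 0.1 -0.6 -2. ] w 0.0308 g 90.24562239646912
[ 0.374  0.385 -0.131  1.057  0.     0.808] bolt end [326. 208.] cone top [326. 212.] flange [326. 249.] hole [325.98801286 176.11059889]
326 208
[[ 76  76  76  78  77  76  78  75  74  76  75  76  75  86 122 126 118  77  77  79  76  75  74  76  77  77  78  78  80  77  76]
 [ 75  77  77  76  75  76  76  74  73  77  76  74  80  99 124 127 121  88  76  77  77  78  79  78  78  80  79  77  74  75  77]
 [ 77  75  77  75  76  76  75  76  75  75  76  65  85  90  88  94  94  94 119  77  77  74  77  76  75  79  77  77  77  76  79]
 [ 80  75  77  76  76  75  75  75  77  76  78  68  83  87  91  92 111 135  96  74  75  77  76  76  77  76  77  74  75  74  79]
 [ 79  77  73  74  75  77  76  77  75  74  77  77  49  85 111 127 133 105  76  80  77  75  76  77  76  75  77  78  76  74  71]
 [ 76  76  78  77  76  76  77  75  76  79  75  79  75  74  59  61  70  78  74  76  76  76  76  77  75  73  73  77  79  54  51]
 [ 76  76  78  75  76  72  75  76  78  76  75  76  80  76  77
[... 3086 characters left out ...]
 0 0 0 0 0 0 0 0 0 0 0 0 0 0 0 0 0 0 0 0 0 0 0 0]
 [0 0 0 0 0 0 0 0 0 0 0 0 0 0 0 0 0 0 0 0 0 0 0 0 0 0 0 0 0 0 0]
 [0 0 0 0 0 0 0 0 0 0 0 0 0 0 0 0 0 0 0 0 0 0 0 0 0 0 0 0 0 0 0]
 [0 0 0 0 0 0 0 0 0 0 0 0 0 0 0 0 0 0 0 0 0 0 0 0 0 0 0 0 0 0 0]
 [0 0 0 0 0 0 0 0 0 0 0 0 0 0 0 0 0 0 0 0 0 0 0 0 0 0 0 0 0 0 0]
 [0 0 0 0 0 0 0 0 0 0 0 0 0 0 0 0 0 0 0 0 0 0 0 0 0 0 0 0 0 0 0]
 [0 0 0 0 0 0 0 0 0 0 0 0 0 0 0 0 0 0 0 0 0 0 0 0 0 0 0 0 0 0 0]
 [0 0 0 0 0 0 0 0 0 0 0 0 0 0 0 0 0 0 0 0 0 0 0 0 0 0 0 0 0 0 0]
 [0 0 0 0 0 0 0 0 0 0 0 0 0 0 0 0 0 0 0 0 0 0 0 0 0 0 0 0 0 0 0]
 [0 0 0 0 0 0 0 0 0 0 0 0 0 0 0 0 0 0 0 0 0 0 0 0 0 0 0 0 0 0 0]
 [0 0 0 0 0 0 0 0 0 0 0 0 0 0 0 0 0 0 0 0 0 0 0 0 0 0 0 0 0 0 0]]
```

Run:
```python
from h import *
p=arm.camera_params("wrist");im=cv2.imread("pics/w_b3.png")[:,:,::-1].copy()
h=cv2.cvtColor(im,cv2.COLOR_RGB2HSV);m=cv2.inRange(h,(100,90,20),(125,255,255))
cs,hi=cv2.findContours(m,cv2.RETR_CCOMP,cv2.CHAIN_APPROX_NONE)
q=arm.sense();M=Ro.from_quat(q["ee_rot"]).as_matrix()
for c,k in zip(cs,hi[0]):
    if k[3]>=0 and cv2.contourArea(c)>80:
        e=cv2.fitEllipse(c);X=plane(p,*e[0],.07);print(e,X,1000*M.T@(X-q["tcp_pos"]))
```

```text
((325.34307861328125, 173.67401123046875), (26.943559646606445, 28.92769432067871), 89.54071044921875) [0.50091884 0.27938419 0.07      ] [  5.3265665   -1.09665236 122.77667932]
```

Call:
servo_tool(series=[{"grip":15,"travel":[4.5,-0.8,10],"twist":[0,0,-0.011]},{"grip":15,"travel":[0,0,20],"twist":[0,0,0]},{"grip":15,"travel":[0,0,20],"twist":[0,0,0]},{"grip":15,"travel":[0,0,10],"twist":[0,0,0]},{"grip":15,"travel":[0,0,5],"twist":[0,0,0]},{"grip":15,"travel":[0,0,5],"twist":[0,0,0]},{"grip":15,"travel":[0,0,4],"twist":[0,0,0]},{"grip":15,"travel":[0,0,0],"twist":[0,0,0]}])

```text
time_s: 29.15
tcp_pos: [0.5025, 0.28, 0.1196]
ee_rot: [0.209, 0.978, 0.0, -0.0]
ft_force: [-0.1, -0.2, -2.4]
width: 0.0306
grasp_force: 90.2
```

Call:
servo_tool(series=[{"grip":15,"travel":[0,0,4],"twist":[0,0,0]},{"grip":15,"travel":[0,0,4],"twist":[0,0,0]},{"grip":15,"travel":[0,0,0],"twist":[0,0,0]}])

```text
time_s: 29.45
tcp_pos: [0.5022, 0.28, 0.1111]
ee_rot: [0.209, 0.978, 0.0, -0.0]
ft_force: [0.2, -1.0, -2.0]
width: 0.0309
grasp_force: 90.2
```

Call:
servo_tool(series=[{"grip":15,"travel":[0,0,4],"twist":[0,0,0]},{"grip":15,"travel":[0,0,4],"twist":[0,0,0]},{"grip":15,"travel":[0,0,4],"twist":[0,0,0]},{"grip":15,"travel":[0,0,0],"twist":[0,0,0]}])

```text
time_s: 29.85
tcp_pos: [0.5019, 0.2799, 0.0988]
ee_rot: [0.209, 0.978, 0.0, -0.001]
ft_force: [-0.4, -0.1, -2.1]
width: 0.0306
grasp_force: 90.2
```

Call:
servo_tool(series=[{"grip":15,"travel":[0,0,6],"twist":[0,0,0]},{"grip":15,"travel":[0,0,6],"twist":[0,0,0]},{"grip":15,"travel":[0,0,6],"twist":[0,0,0]},{"grip":15,"travel":[0,0,0],"twist":[0,0,0]}])

```text
time_s: 30.25
tcp_pos: [0.5016, 0.2798, 0.0804]
ee_rot: [0.209, 0.978, -0.0, -0.001]
ft_force: [-0.5, 0.2, -1.7]
width: 0.0308
grasp_force: 90.2
```

Call:
servo_tool(series=[{"grip":15,"travel":[0,0,6],"twist":[0,0,0]},{"grip":15,"travel":[0,0,5],"twist":[0,0,0]},{"grip":15,"travel":[0,0,4],"twist":[0,0,0]},{"grip":15,"travel":[0,0,0],"twist":[0,0,0]}])

```text
time_s: 30.65
tcp_pos: [0.502, 0.2799, 0.0659]
ee_rot: [0.209, 0.978, 0.0, -0.001]
ft_force: [0.6, 0.7, -2.6]
width: 0.0306
grasp_force: 90.2
```

Call:
servo_tool(series=[{"grip":15,"travel":[0,0,3],"twist":[0,0,0]},{"grip":15,"travel":[0,0,3],"twist":[0,0,0]},{"grip":15,"travel":[0,0,0],"twist":[0,0,0]}])

```text
time_s: 30.95
tcp_pos: [0.5027, 0.2802, 0.0607]
ee_rot: [0.209, 0.978, 0.001, 0.0]
ft_force: [0.2, -0.2, -1.9]
width: 0.031
grasp_force: 90.2
```

Call:
servo_tool(series=[{"grip":15,"travel":[0,0,1.5],"twist":[0,0,0]},{"grip":15,"travel":[0,0,0],"twist":[0,0,0]},{"grip":15,"travel":[0,0,0],"twist":[0,0,0]}])

```text
time_s: 31.25
tcp_pos: [0.5027, 0.2801, 0.0604]
ee_rot: [0.209, 0.978, 0.001, 0.0]
ft_force: [-3.1, -0.4, 7.0]
width: 0.0306
grasp_force: 91.6
```

Contact comes at the expected height of 0.060. I press a little more, relieve it, release and rise.

Call:
servo_tool(series=[{"grip":15,"travel":[0,0,2],"twist":[0,0,0]},{"grip":15,"travel":[0,0,0],"twist":[0,0,0]},{"grip":15,"travel":[0,0,-1.5],"twist":[0,0,0]},{"grip":55,"travel":[0,0,0],"twist":[0,0,0]},{"grip":55,"travel":[0,0,0],"twist":[0,0,0]},{"grip":55,"travel":[0,0,0],"twist":[0,0,0]},{"grip":55,"travel":[0,0,0],"twist":[0,0,0]},{"grip":55,"travel":[0,0,-10],"twist":[0,0,0]},{"grip":55,"travel":[0,0,-30],"twist":[0,0,0]},{"grip":55,"travel":[0,0,-35],"twist":[0,0,0]},{"grip":55,"travel":[0,0,-35],"twist":[0,0,0]},{"grip":55,"travel":[0,0,-30],"twist":[0,0,0]}])

```text
time_s: 32.45
tcp_pos: [0.5028, 0.2802, 0.2013]
ee_rot: [0.209, 0.978, 0.001, 0.001]
ft_force: [0.9, 0.5, -0.3]
width: 0.0545
grasp_force: 0.0
```

Run:
```python
from h import *
go(.503,.2795,.2,2.72)
p=arm.camera_params("wrist");im=arm.snapshot("wrist");cv2.imwrite("pics/w_fin.png",im[:,:,::-1])
np.set_printoptions(linewidth=250)
g=cv2.cvtColor(im,cv2.COLOR_RGB2GRAY)
for n,X in(("mine",(.502,.2795)),("fixed",(.459,.1668))):
    for z in(.106,.086,.074,.07):print(n,z,proj(p,(*X,z)).round(1))
u,v=map(int,proj(p,(.502,.2795,.106)));print(u,v);print(g[v-60:v+40:5,u-48:u+52:4])
pt=arm.camera_params("top");t=arm.snapshot("top");s=arm.snapshot("side");cv2.imwrite("pics/top_fin.png",t[:,:,::-1]);cv2.imwrite("pics/side_fin.png",s[:,:,::-1])
a=cv2.imread("pics/side0.png");d=cv2.absdiff(a,s[:,:,::-1].copy()).max(2)
for n,(x0,y0,x1,y1) in dict(rack=(300,200,385,290)).items():
    w=d[y0:y1,x0:x1]>40;print(n,w.sum(),[ (i.min(),i.max()) for i in np.nonzero(w)] if w.any() else "")
print("orange side",blobs(s,(5,130,60),(14,255,255),(285,190,385,270),4)[0],"plug",blobs(s,(18,90,90),(30,255,255),(290,195,345,235),10)[0],blobs(a[:,:,::-1].copy(),(18,90,90),(30,255,255),(290,195,345,235),10)[0])
```

```text
pos [0.5028 0.2802 0.2013] twist [0.002  0.0007 0.001 ] travel [-0.4 -0.5  1.3] F [ 0.9  0.5 -0.3] w 0.0545 g 0.0
mine 0.106 [325.3 188.1]
mine 0.086 [325.2 181.3]
mine 0.074 [325.2 177.6]
mine 0.07 [325.2 176.4]
fixed 0.106 [176.6 196.2]
fixed 0.086 [186.  188.9]
fixed 0.074 [191.1 184.9]
fixed 0.07 [192.7 183.7]
325 188
[[184 181 182 181 181 151 117 115 116 117 114 117 115 115 114 120 180 182 183 182 182 182 182 181 180]
 [184 183 183 185 181 183 181 138 114 115 115 115 116 116 116 148 177 181 182 182 181 180 183 181 180]
 [181 182 180 179 177 175 170 169 162 150 148  99  90  85  96 101  91  84  77  72  63  64  67  73  76]
 [ 73  76  85  91  96  99 101 100 102  99  93  89  83  76  67  61  64  60  66  70  76  84  92  96 101]
 [ 96 105 109 113 117 119 124 126 134 139 143 147 152 159 162 164 166 168 164 161 158 152 148 147 164]
 [117 104  95  86  76  69  65  63  60  62  61  63  63  64  66  71  64  68  68  71  69  70  71  69  70]
 [ 72  71  69  70  68  70  68  70  70  71  91 124 122 120  90  71  71  71  69  68  71  68  69  73  72]
 [ 69  69  71  70  68  69  69  71  87 140 102  64  45  
[... 870 characters left out ...]
]
 [118 116 115 113 117 117 107  91  98 115 100  85  73  76  88  98  89  92 115 126 115 117 117 115 115]
 [141 166 150 173 171 165 129 131 130 127 127 120 119 112 110 102  95  88  95 162 179 118 115 115 115]
 [183 183 183 183 183 135 131 128 129 128 126 125 119 115 111 101  93  87  84 114 132 182 174 161 151]
 [183 185 182 181 183 126 131 127 131 129 124 122 120 115 108 102  95  88  83 107 115 122 177 162 118]]
rack 2114 [(np.int64(0), np.int64(89)), (np.int64(0), np.int64(84))]
orange side [(array([343.3, 226.5]), [339, 214, 10, 26, 215])] plug [(array([315.4, 215.1]), [309, 211, 14, 10, 111])] [(array([341.2, 196.3]), [338, 195, 7, 4, 10]), (array([315.6, 214.9]), [309, 210, 15, 11, 117])]
```

Run:
```python
from h import *
s0,s1,t0,t1=[cv2.imread(f"pics/{n}.png")[:,:,::-1].copy() for n in("side0","side_fin","top0","top_fin")]
for n,a,b in(("side",s0,s1),("top",t0,t1)):
    for c,lo,hi,roi in(("red",(0,120,40),(4,255,255),(290,190,440,260)),("red2",(172,90,40),(180,255,255),(290,170,440,260)),("pink",(160,60,100),(175,255,255),(290,190,480,300)),("blue",(105,100,40),(125,255,255),(180,160,330,215))):
        print(n,c,[(x.tolist(),y[4]) for x,y in blobs(a,lo,hi,roi,12)[0]],[(x.tolist(),y[4]) for x,y in blobs(b,lo,hi,roi,12)[0]])
g0,g1=[cv2.cvtColor(x,cv2.COLOR_RGB2GRAY) for x in(s0,s1)]
for n,(x0,y0,x1,y1) in dict(dropper=(350,210,368,245),store_y=(348,246,374,286),amber=(263,158,276,185),store_x=(303,148,322,178)).items():
    r=cv2.matchTemplate(g1[y0-8:y1+8,x0-8:x1+8],g0[y0:y1,x0:x1],cv2.TM_CCOEFF_NORMED);_,m,_,l=cv2.minMaxLoc(r);print(n,round(m,2),l[0]-8,l[1]-8)
```

```text
side red [([358.1, 198.9], 80)] [([358.2, 199.0], 80)]
side red2 [([358.9, 215.9], 27), ([298.8, 218.6], 35), ([317.6, 245.2], 265)] [([359.0, 215.1], 17), ([298.8, 218.6], 35)]
side pink [([317.4, 254.4], 445)] [([350.3, 290.9], 468)]
side blue [([289.1, 170.8], 226), ([313.5, 183.4], 88)] [([290.1, 171.9], 196), ([313.5, 183.5], 89)]
top red [([345.9, 213.5], 19)] [([352.0, 218.4], 12)]
top red2 [([345.9, 219.2], 144)] [([345.8, 219.0], 146)]
top pink [([453.0, 240.5], 101)] [([468.4, 226.6], 230)]
top blue [([272.7, 178.6], 195), ([234.5, 196.4], 1057)] [([272.6, 178.6], 193), ([205.0, 186.1], 126), ([246.3, 199.2], 713)]
dropper 0.89 0 0
store_y 0.44 0 0
amber 0.95 0 0
store_x 0.55 -1 6
```

Run:
```python
from h import *
import pickle
def circ(f,p,X,z,r,flag):
    im=cv2.imread(f"pics/{f}.png",0);u,v=proj(p,(*X,z));R=p["K"][0,0]*r/((p["R"]@np.array([*X,z])+p["t"])[2])
    x0,y0=int(max(0,u-2*R)),int(max(0,v-2*R));c=cv2.HoughCircles(cv2.GaussianBlur(im[y0:int(v+2*R),x0:int(u+2*R)],(3,3),0),cv2.HOUGH_GRADIENT,1,10,param1=60,param2=10,minRadius=int(R*.85),maxRadius=int(R*1.15)+1)
    print(f,flag,(u.round(),v.round(),R.round(1)),None if c is None else [(plane(p,a+x0,b+y0,z)[:2].round(3).tolist(),round(float(q),1)) for a,b,q in c[0][:2]])
pt=arm.camera_params("top")
for f in("top0","top_fin"):
    circ(f,pt,(.465,-.3645),.09,.034,"store_y");circ(f,pt,(.567,.245),.11,.034,"store_x")
circ("w_rack",pickle.load(open("w_rack.pkl","rb")),(.4685,-.3645),.09,.034,"store_y")
pw=arm.camera_params("wrist");circ("w_fin",pw,(.567,.245),.11,.034,"store_x")
im=cv2.imread("pics/top_fin.png",0);print(im[190:216:3,438:474:3])
```

```text
top0 store_y (np.float64(457.0), np.float64(201.0), np.float64(12.7)) [([0.453, -0.348], 12.1), ([0.472, -0.37], 14.4)]
top0 store_x (np.float64(229.0), np.float64(161.0), np.float64(12.7)) [([0.567, 0.249], 12.1), ([0.605, 0.254], 10.5)]
top_fin store_y (np.float64(457.0), np.float64(201.0), np.float64(12.7)) [([0.47, -0.375], 14.4), ([0.456, -0.348], 12.1)]
top_fin store_x (np.float64(229.0), np.float64(161.0), np.float64(12.7)) [([0.564, 0.249], 13.2)]
w_rack store_y (np.float64(504.0), np.float64(193.0), np.float64(37.3)) [([0.462, -0.376], 40.2), ([0.473, -0.362], 41.3)]
w_fin store_x (np.float64(318.0), np.float64(269.0), np.float64(39.5)) [([0.575, 0.248], 38.6), ([0.566, 0.254], 35.2)]
[[ 89  87  89  89  91 114 133 135 139 140 146 146]
 [ 87  88  88  87 137 142 144 142 142 137 135 146]
 [ 89  88  75 123 145 146 146 141 142 142 135 144]
 [ 89  76  59 138 142 144 142 143 144 144 142 139]
 [ 91  58  58 138 142 144 145 144 143 142 139 143]
 [110  56  55 125 142 143 142 143 142 141 140 141]
 [130  60  56  86 136 144 141 143 143 143 140 121]
 [143  98  65  70  98 135 144 143 144 140 123  91]
 [145 142  99  82  85  92 108 121 139 113  89  84]]
```

The jars are standing where they were, the bolt is seated, and the drift is home in the rack. The gripper is clear of everything, so I hand in.

```bash
python3 -c "
from workcell import arm
print(arm.sign_off())"
```

```text
the job is handed in; nothing more can be done
None
```

I handed the job in at about 33 s: drift driven to its collar and drawn out, bolt pressed down onto the strap, drift home in its rack hole, plug, bottles and jars unmoved as far as the images show; but the pink look-alike, standing in the first pictures, had fallen by the end of my first move (no contact force read, cause unknown), and I left it lying.

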